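# Lock the dose setting on the topping dispenser

## Task

The dose on the topping dispenser has just been set and must now be locked. Lift the white splash cap off the dispenser's controls and stand it gently, upright, on the round cork mat, then turn the orange outer lock ring clockwise (seen from above) until it comes up against its seal and leave it there snug, not over-tightened. Do not turn the black dose knob in the middle of the ring, and leave the cups, the cupcake and the stick jar where they are.

Things in the scene. Friction and masses are not known exactly. Their poses are not given: they have to be found in the camera images.
- dispenser: Aluminium topping dispenser, fixed: box 180 (x) x 200 (y) x 110 mm high, flat top; nozzle and black drip tray on its +x side (reaching 175 mm from the centre). Origin: centre of the underside, z up. The controls stand on its top on the vertical axis through the origin: dark collar (46 mm diameter, 110 to 132 mm above the underside), orange lock ring, black dose knob.
- lock_ring: Orange ribbed lock ring round the dose knob, an upright cylinder 54 mm in diameter, 22 mm high, on the dispenser's axis; covered by the cap at first. Origin: centre of its underside, 132 mm above the dispenser's underside; its x axis points to the white mark on its top. It turns about z. Can be gripped across its rim with the fingers either side of the dose knob; 22 mm of room under it.
- ring_grip (a point): Centre of the lock ring, half-way up (143 mm above the dispenser's underside). Turns clockwise against a friction drag of 0.35 N m (less is felt while held still) and stays where left. After 0.3 to 1.4 rad (hidden) it meets a springy seal that adds 1.2 N m per rad, felt moving or still. Snug: 0.06 to 0.20 N m above the level before (aim for 0.12, 0.1 rad past first touch); over 0.27: over-tight.
- dose_pointer (a point): Tip of the white pointer line on the black dose knob, 16 mm from the axis, 177 mm above the dispenser's underside. The knob (34 mm diameter, bar grip 32 x 10 mm, 156 to 177 mm above the dispenser's underside) stands in the middle of the lock ring on the same axis and turns very easily (0.02 N m). It must keep its angle.
- cap_grip (a point): Grasp point on the white splash cap, in its grip bar. The cap is an upturned cup, 72 mm outside, 65 mm inside diameter, 76 mm high (72 inside), about 0.12 kg, standing loose over the controls on the dispenser's flat top. The bar on it is 44 mm long (point x), 16 mm thick (point y), from 76 to 115 mm above the cap's rim; this point is on the cap's axis, 100 mm above the rim it stands on.
- mat: Round cork mat, 160 mm diameter, 8 mm thick, fixed on the table, left or right of the dispenser. Origin: centre of its underside. The cap is to stand here, rim down.
- cup_stack: Bystander: stack of upturned white paper cups with a green band, 90 mm diameter, 161 mm high. Origin: centre of its underside. Left or right of the dispenser, opposite the mat.
- cupcake: Bystander: chocolate cupcake with a strawberry, 70 mm diameter, 82 mm high. Origin: centre of its underside.
- stick_jar: Bystander: green glass jar of wooden stir sticks, 64 mm diameter, 90 mm high, sticks to 147 mm. Origin: centre of its underside.
Things that resemble listed ones, but are neither listed nor needed, are in the scene too. Of the things that look like the mat, the largest one is meant.

How it is judged:
By the outcome, as a careful person would: the job done as asked, in the order asked, and still so for the second after the job is handed in, with the robot touching nothing.
It also fails if it takes over 70 s, if anything falls off the work surface, if the arm or the gripper's body presses on something with over 40 N, if the wrist force passes 120 N, or if a joint passes its speed limit or range.

## Robot

A 6-joint arm with a two-finger parallel gripper is mounted at the origin on the work surface. World frame = base frame: x ahead of the robot, y to its left, z up, the work surface at z = 0. Lengths are in mm, angles in rad, forces in N, time in s.
With the tool pointing down it reaches from about 350 to 875 mm from the base axis. Payload 4.2 kg.
Tool frame: the origin (TCP) lies midway between the tips of the shut fingers; the grasp point (between the pads) lies 19 mm behind it; z points along the fingers, y is the direction in which the jaws open and shut (so a half turn about z gives the same grasp; the last joint's range is limited). The gripper opens to 85 mm and grips with 20 to 120 N. Pads are 22 mm wide; open, the fingers measure 114 mm over their backs; the gripper's body (76 mm by 85 mm) begins 54 mm behind the grasp point. The pads swing forward as they close: fully open they stand 13 mm farther back than shut.
Start: joints at [-1.024, 0.385, 0.008, 0, -1.194, -0.259], TCP at [177.418, -599.268, 197.412] pointing down, gripper open.
Joint ranges: [-3.14, 3.14], [-1.21, 2.06], [-1.07, 1.41], [-3.16, 2.05], [-2.99, -0.16], [-3.1, 3.1]. Speed limits (rad/s): [2.79, 2.79, 3.14, 3.14, 3.14, 3.14].

## Interface

Orientations are given as a unit quaternion [x, y, z, w].
In Python, from bench import readout, optics, workorder, nets gives the robot as it stands. The module is installed in compiled form; this text tells all that it offers.
- The arm moves only by the tool move_arm, never from a script. Its argument "steps" is a list of rows, each a list of 7 numbers: the opening, from -1 (shut) to 1 (fully open), so that 0 is half open, then the shift along the world's x, y, z in mm, then the turn, a rotation vector about the world's x, y, z in rad. In form: [[gripper, tx, ty, tz, wx, wy, wz], ...]. A call has 1 to 5 rows; each row is the pose to reach, as a shift and turn from the pose commanded when the call began; what a row does not reach only later rows make up. A row lasts 1/12 s, in which the tool goes at most 41.7 mm and 7.16 degrees, less where a joint would pass 70% of its speed; a pose out of reach is approached as far as the arm can. A call with a gripper value outside its range is refused whole. The fingers move at their own pace and stop on an object; the grip force is fixed at half the most. Time passes only in rows, so rows that repeat a pose let the fingers close. It gives the time, the measured TCP pose, the force and the opening at its end, in the units of the state.
- readout.read_state(): the state, without advancing time (a new reading comes with each control period).
- optics.get_image(name): name is "scene" or "top"; returns a dict with "frame" (400x640x3 uint8, blue, green, red), "fx", "fy", "cx", "cy" (pixels), "k1" (the pictures are not rectified: a ray, as slopes to the right and down, at radius r is drawn at 1 + k1 r^2 times it, then the intrinsics apply), "rvec" (rotation vector, rad) and "tvec" (3), from world to camera coordinates, as OpenCV has them. Camera axes: x right, y down, z forward; pixel columns grow to the right and rows downward; lengths in mm; the calibration is good to about 2 mm. A picture is of the moment at which its call begins. There is no depth.
- workorder.job_done(): hands the job in, once; it reports no verdict.
Trained networks look in a picture, given as the dict that the camera call returned (one of the last four; its "shot" number tells which), for a name from the list of things; names that differ only in an ending like _2 or _b are one class to them, and where a whole thing is asked for, a point or a joint stands for the part that bears it (a point fixed in the world has none). Each returns a list of dicts, best first, with "conf" (0 to 1); they miss things now and then, are a little off and sometimes report something else, mostly with a low value. They report only what shows in the picture. A call takes as long as a camera call. They do not tell look-alikes from the thing itself.
- nets.silhouettes(name, picture): "region" (400x640 bool, what is visible of it) and "extent" ([left, top, right, bottom] in pixels, round what is visible of it).
- nets.tip_of(name, picture): "uv" ([column, row] in pixels: a listed point, or the origin of a listed thing).
The state is a dict: "clock": time; "joints": joint angles; "joint_vel": joint speeds; "joint_efforts": joint torques, N m; "position": TCP position; "ee_rot": TCP orientation; "contact_force": force on the tool from outside, world axes, zero at the start; "wrist_torque": the same for the moment, N m; "gripper_width": finger opening in mm.
Only numpy, scipy, OpenCV 4.12 (cv2) and the standard library are available. Lean on these libraries where they do the work, as an engineer would, in place of code of your own. Each camera call takes 0.05 s, during which the arm holds its last target.

## Working session

There is one attempt and no reset: what is moved stays moved. The work goes in short steps, Python scripts to look and compute and a tool call to move; the robot and the scene stay as the last step left them, time stands still between calls to the robot, and variables do not carry over. Pictures are saved under pics/ and viewed, and the job is handed in when it is done.

Besides the shell and the picture viewer there is one more tool, called after "Request:" as name(argument=value, ...), one argument or row to a line, values as JSON. move_arm: Moves the arm, as the interface text tells. Its arguments: {"type":"object","properties":{"steps":{"type":"array","items":{"type":"array","items":{"type":"number"}}}},"required":["steps"]}

```bash
mkdir -p pics; cat > h.py <<'E'
import numpy as np, cv2
from bench import readout, optics, workorder, nets
def snap(n,tag):
    p=optics.get_image(n); cv2.imwrite(f'pics/{tag}.png',p['frame']); return p
def cam(p):
    R=cv2.Rodrigues(np.array(p['rvec'],float))[0]; t=np.array(p['tvec'],float).ravel(); return R,t
def proj(p,X):
    R,t=cam(p); c=np.atleast_2d(X)@R.T+t; s=c[:,:2]/c[:,2:]; s=s*(1+p['k1']*(s**2).sum(1,keepdims=True))
    return s*[p['fx'],p['fy']]+[p['cx'],p['cy']]
def ray(p,uv):
    d=(np.array(uv,float)-[p['cx'],p['cy']])/[p['fx'],p['fy']]; s=d.copy()
    for _ in range(30): s=d/(1+p['k1']*(s@s))
    R,t=cam(p); return -R.T@t, R.T@np.array([s[0],s[1],1])
def atz(p,uv,z):
    o,d=ray(p,uv); return o+d*(z-o[2])/d[2]
def tri(prs):
    A=np.zeros((3,3));b=np.zeros(3)
    for p,uv in prs:
        o,d=ray(p,uv); d/=np.linalg.norm(d); M=np.eye(3)-np.outer(d,d);A+=M;b+=M@o
    return np.linalg.solve(A,b)
E
python3 - <<'E'
from h import *
np.set_printoptions(precision=1,suppress=True)
P={n:snap(n,n+'0') for n in('scene','top')}
for n,p in P.items():
    R,t=cam(p);print(n,-R.T@t,R[2])
    for o in ['dispenser','lock_ring','ring_grip','dose_pointer','cap_grip','mat','cup_stack','cupcake','stick_jar']:
        print(o,[(np.round(d['uv']),round(d['conf'],2)) for d in nets.tip_of(o,p)[:4]],[(d['extent'],round(d['conf'],2)) for d in nets.silhouettes(o,p)[:4]])
print(readout.read_state())
E
```

```text
scene [ 954.1 -694.   910.7] [-0.4  0.6 -0.7]
dispenser [(array([330., 224.]), 0.7)] [([282.4, 177.3, 388.6, 271.9], 0.89)]
lock_ring [] [([315.7, 158.9, 346.5, 205.7], 0.55)]
ring_grip [] []
dose_pointer [] [([359.8, 105.1, 390.8, 155.5], 0.35), ([283.4, 173.8, 387.9, 275.5], 0.2)]
cap_grip [(array([328., 168.]), 0.75)] [([317.2, 160.1, 345.9, 207.2], 0.77)]
mat [(array([271., 286.]), 0.93), (array([220., 343.]), 0.73)] [([195.0, 320.0, 245.6, 368.2], 0.89), ([222.4, 211.2, 259.7, 243.0], 0.66), ([236.0, 260.4, 301.2, 314.6], 0.56)]
cup_stack [(array([372., 150.]), 0.76)] [([362.0, 105.6, 389.3, 155.3], 0.91)]
cupcake [(array([436., 182.]), 0.74), (array([329., 170.]), 0.58)] [([425.4, 166.1, 450.3, 195.1], 0.62)]
stick_jar [(array([350., 317.]), 0.85)] [([339.6, 283.6, 369.0, 329.7], 0.65)]
top [ 445.5  -73.8 1079.9] [ 0.1  0.  -1. ]
dispenser [(array([316., 191.]), 0.84), (array([385., 126.]), 0.38)] [([267.8, 127.0, 358.3, 236.2], 0.81)]
lock_ring [(array([310., 187.]), 0.68)] []
ring_grip [] []
dose_pointer [] []
cap_grip [(array([311., 187.]), 0.9)] [([297.1, 175.6, 325.4, 205.5], 0.78)]
mat [(array([363., 272.]), 0.9), (array([402., 204.]), 0.82), (array([468., 203.]), 0.65)] [([344.9, 252.6, 385.3, 292.2], 0.91), ([449.4, 186.3, 487.1, 222.0], 0.78), ([376.8, 175.1, 435.3, 232.0], 0.57)]
cup_stack [(array([190., 220.]), 0.59)] [([154.1, 202.1, 203.6, 235.0], 0.68)]
cupcake [(array([209., 132.]), 0.87)] [([192.4, 117.5, 217.4, 140.2], 0.86)]
stick_jar [(array([386., 128.]), 0.61)] [([377.2, 105.9, 405.4, 138.2], 0.75)]
{'clock': 1.9, 'joints': array([-1. ,  0.4,  0. ,  0. , -1.2, -0.3]), 'joint_vel': array([-0., -0.,  0.,  0., -0., -0.]), 'joint_efforts': array([  0. , -39.2,  18.9,   4.2,  -0. ,  -0. ]), 'position': array([ 177.4, -599.3,  197.4]), 'ee_rot': array([-0.1,  1. ,  0. , -0. ]), 'contact_force': array([-1. , -0.4, -0.2]), 'wrist_torque': array([ 0., -0., -0.]), 'gripper_width': 85.41991974753532}
```

View images.

```bash
python3 - <<'E'
import cv2
a=cv2.imread('pics/top0.png');cv2.imwrite('pics/top0c.png',cv2.resize(a[90:310,130:500],None,fx=2.1,fy=2.1,interpolation=cv2.INTER_CUBIC))
E
```

```text
(no output)
```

View pics/scene0.png

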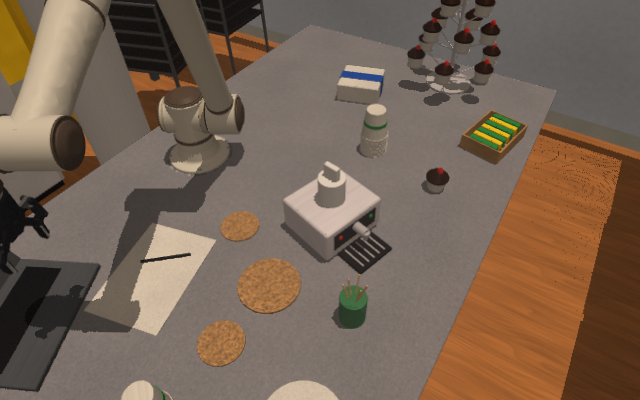

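View pics/top0c.png

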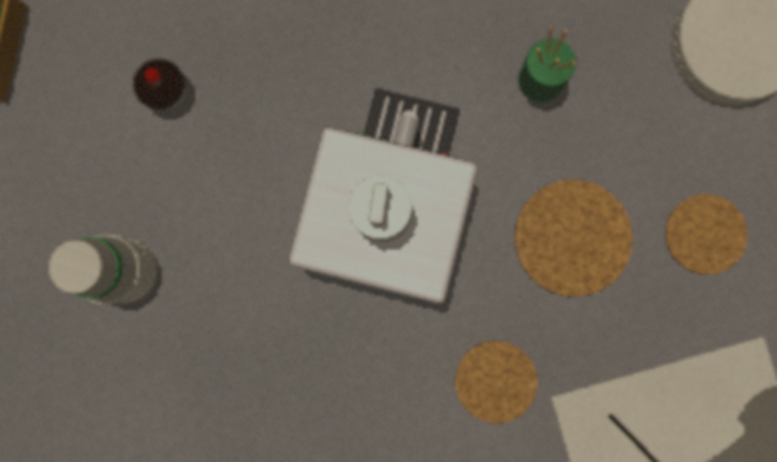

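```bash
python3 - <<'E'
from h import *
np.set_printoptions(precision=2,suppress=True)
S=snap('scene','s1');T=snap('top','t1')
for p,n in((S,'S'),(T,'T')):
    for d in nets.silhouettes('mat',p)[:3]:
        c,(w,h),a=cv2.minAreaRect(np.argwhere(d['region'])[:,::-1].astype(np.float32))
        uv=np.argwhere(d['region']).mean(0)[::-1];print(n,'mat',uv,atz(p,uv,8),d['region'].sum())
cs=nets.tip_of('cap_grip',S)[0]['uv'];ct=nets.tip_of('cap_grip',T)[0]['uv']
X=tri([(S,cs),(T,ct)]);print('cap',cs,ct,X,proj(S,X),proj(T,X),atz(S,cs,210),atz(T,ct,210))
# top corners of dispenser from crop
for c in [(326,129),(475,165),(443,300),(291,262)]:
    uv=(np.array(c)+.5)/2.1+[130,90]-.5;print('corner',atz(T,uv,110))
for o in('dispenser','cap_grip'):
  for p,n in((S,'S'),(T,'T')):
    d=nets.silhouettes(o,p)
    if d: cv2.imwrite(f'pics/m_{o}_{n}.png',d[0]['region'].astype(np.uint8)*255)
f=T['frame'][165:215,285:340];cv2.imwrite('pics/capT.png',cv2.resize(f,None,fx=10,fy=10,interpolation=cv2.INTER_CUBIC))
f=S['frame'][150:280,270:400];cv2.imwrite('pics/capS.png',cv2.resize(f,None,fx=4.5,fy=4.5,interpolation=cv2.INTER_CUBIC))
f=T['frame'][165:245,360:500];cv2.imwrite('pics/matT.png',cv2.resize(f,None,fx=5,fy=5,interpolation=cv2.INTER_CUBIC))
for o in('cup_stack','cupcake','stick_jar'):
    a=nets.tip_of(o,S);b=nets.tip_of(o,T)
    if a: print(o,atz(S,a[0]['uv'],0))
    if b: print(o,atz(T,b[0]['uv'],0))
E
```

```text
S mat [268.89 285.95] [ 523.98 -293.35    8.  ] 2735
S mat [220.84 342.94] [ 522.81 -471.03    8.  ] 1789
S mat [239.95 225.5 ] [ 333.51 -178.93    8.  ] 949
T mat [402.79 202.89] [ 516.6  -287.06    8.  ] 2523
T mat [465.84 200.69] [ 518.28 -465.81    8.  ] 1151
T mat [366.17 271.54] [ 326.51 -176.89    8.  ] 1202
cap [330.7, 166.6] [311.9, 185.3] [548.21 -38.71 223.14] [[330.54 166.63]] [[311.79 185.16]] [540.74 -25.89 210.  ] [549.46 -38.42 210.  ]
corner [652.91  33.96 110.  ]
corner [ 602.7  -149.44  110.  ]
corner [ 437.78 -105.3   110.  ]
corner [488.69  79.7  110.  ]
cup_stack [495.14 322.69   0.  ]
cup_stack [488.47 322.97   0.  ]
cupcake [731.  283.4   0. ]
cupcake [749.7  264.58   0.  ]
stick_jar [ 735.6  -254.42    0.  ]
stick_jar [ 741.5 -253.7    0. ]
```

View pics/capT.png

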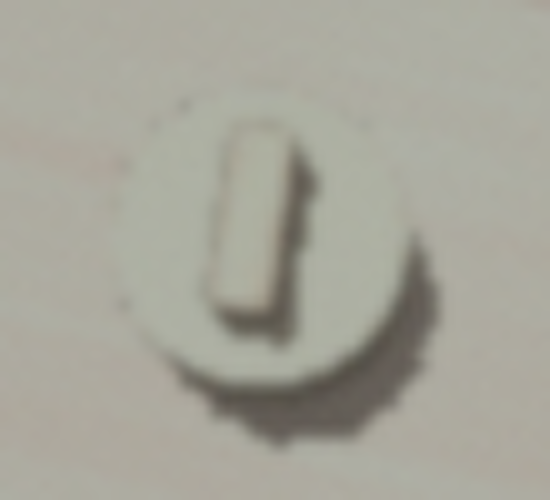

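View pics/capS.png

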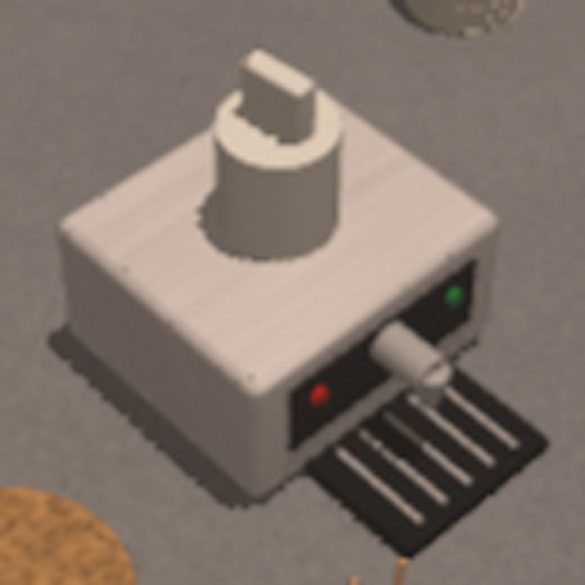

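View pics/matT.png

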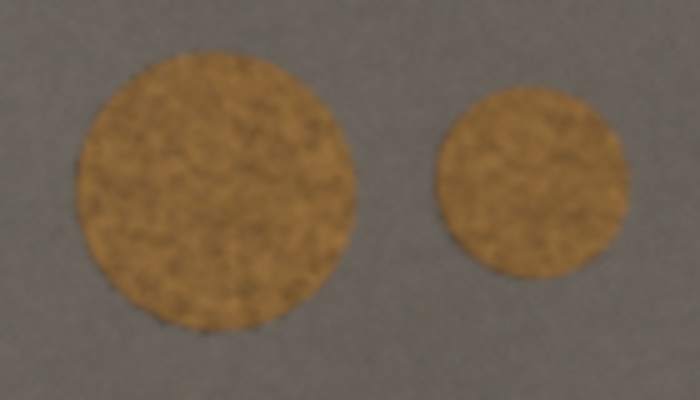

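```bash
python3 - <<'E'
from h import *
np.set_printoptions(precision=3,suppress=True)
S=snap('scene','s2');T=snap('top','t2')
c=[(np.array(k)+.5)/10+[285,165]-.5 for k in [(228,120),(293,125),(270,312),(208,300)]]
W=np.array([atz(T,k,225) for k in c]);print(W,W.mean(0))
for a,b in((3,0),(2,1)): d=W[b]-W[a];print(np.arctan2(d[1],d[0]),np.linalg.norm(d))
# cap disc top z=186: centre/extent in T crop
for k in[(113,235),(412,235),(260,85),(260,385)]: print(atz(T,(np.array(k)+.5)/10+[285,165]-.5,186))
# scene
c2=[(np.array(k)+.5)/4.5+[270,150]-.5 for k in [(258,48),(316,92),(302,99),(242,60)]]
V=np.array([atz(S,k,225) for k in c2]);print(V,V.mean(0))
d=V[0]-V[1];print(np.arctan2(d[1],d[0]),np.linalg.norm(d))
print(tri([(S,np.mean(c2,0)),(T,np.mean(c,0))]))
# dispenser top corners scene
c3=[(np.array(k)+.5)/4.5+[270,150]-.5 for k in [(62,225),(256,388),(497,225)]]
for k in c3: print(atz(S,k,110))
from scipy.spatial.transform import Rotation as Ro
s=readout.read_state();print(Ro.from_quat(s['ee_rot']).as_matrix(),s['clock'])
E
```

```text
[[568.058 -29.077 225.   ]
 [566.508 -43.905 225.   ]
 [523.775 -37.703 225.   ]
 [526.882 -23.647 225.   ]] [546.306 -33.583 225.   ]
-0.1311038445608652 41.53255543958782
-0.14411462079900197 43.180734101985216
[546.744   0.987 186.   ]
[544.872 -70.281 186.   ]
[581.876 -34.867 186.   ]
[510.002 -33.295 186.   ]
[[529.278 -25.018 225.   ]
 [575.049 -39.339 225.   ]
 [571.501 -48.048 225.   ]
 [527.097 -38.087 225.   ]] [550.731 -37.623 225.   ]
2.8383554083249867 47.95948901056921
[547.381 -32.957 219.58 ]
[ 443.579 -107.128  110.   ]
[ 605.689 -151.122  110.   ]
[661.012  26.382 110.   ]
[[-0.959 -0.284  0.   ]
 [-0.284  0.959 -0.   ]
 [-0.    -0.    -1.   ]] 2.8
```

Request:
move_arm(
  steps=[
    [1,20,30,20,0,0,-0.1],
    [1,42,63,40,0,0,-0.2],
    [1,62,94,60,0,0,-0.3],
    [1,82,125,80,0,0,-0.4],
    [1,102,156,100,0,0,-0.44],
  ],
)

```text
clock: 3.22
position: [278.1, -444.5, 296.6]
ee_rot: [0.078, 0.997, -0.0, 0.0]
contact_force: [1.7, -0.6, -0.5]
gripper_width: 85.3
```

Request:
move_arm(
  steps=[
    [1,22,34,0,0,0,0],
    [1,44,68,0,0,0,0],
    [1,66,102,0,0,0,0],
    [1,88,136,0,0,0,0],
    [1,110,170,0,0,0,0],
  ],
)

```text
clock: 3.63
position: [388.2, -274.1, 296.1]
ee_rot: [0.076, 0.997, -0.0, 0.001]
contact_force: [1.3, -0.0, 0.7]
gripper_width: 85.6
```

Request:
move_arm(
  steps=[
    [1,22,34,0,0,0,0],
    [1,44,68,0,0,0,0],
    [1,66,102,0,0,0,0],
    [1,88,136,0,0,0,0],
    [1,100,154,0,0,0,0],
  ],
)

```text
clock: 4.05
position: [489.3, -118.8, 295.7]
ee_rot: [0.075, 0.997, 0.0, 0.0]
contact_force: [0.4, -0.4, -0.1]
gripper_width: 85.2
```

Request:
move_arm(
  steps=[
    [1,20,28,-5,0,0,0],
    [1,40,56,-10,0,0,0],
    [1,58,84,-15,0,0,0],
    [1,58,84,-15,0,0,0],
    [1,58,84,-15,0,0,0],
  ],
)

```text
clock: 4.47
position: [546.0, -36.6, 279.7]
ee_rot: [0.075, 0.997, -0.0, -0.001]
contact_force: [-0.4, -0.3, 0.4]
gripper_width: 85.3
```

```bash
python3 - <<'E'
from h import *
np.set_printoptions(precision=3,suppress=True)
S=snap('scene','s3');T=snap('top','t3')
s=readout.read_state();print(s['joints'],s['position'])
from scipy.spatial.transform import Rotation as Ro
print(proj(S,s['position']),proj(T,s['position']),Ro.from_quat(s['ee_rot']).as_matrix())
u=proj(S,s['position'])[0].astype(int)
f=S['frame'][60:240,240:440];cv2.imwrite('pics/g3.png',cv2.resize(f,None,fx=3.3,fy=3.3,interpolation=cv2.INTER_CUBIC))
f=T['frame'][100:260,220:420];cv2.imwrite('pics/g3t.png',cv2.resize(f,None,fx=3,fy=3,interpolation=cv2.INTER_CUBIC))
E
```

```text
[ 0.227  0.202 -0.041  0.    -1.328 -1.95 ] [545.484 -38.149 280.793]
[[329.626 147.788]] [[310.377 183.252]] [[-0.988  0.151 -0.   ]
 [ 0.151  0.988 -0.   ]
 [ 0.    -0.    -1.   ]]
```

View pics/g3.png

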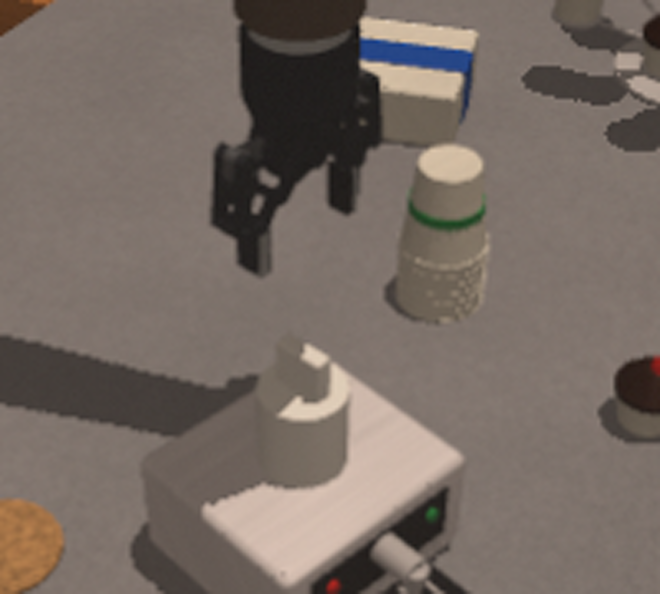

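View pics/g3t.png

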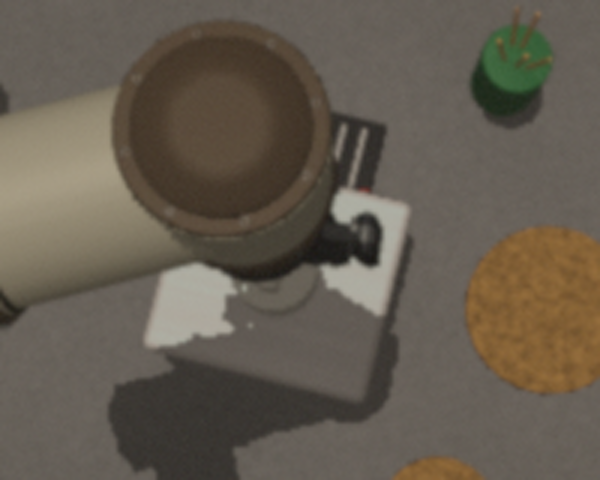

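```bash
python3 - <<'E'
from h import *
np.set_printoptions(precision=2,suppress=True)
S=optics.get_image('scene');s=readout.read_state();print(s['clock'],s['position'])
p=s['position']
for k in(-46,46): print(proj(S,p+np.array([.151*k,.988*k,13])),proj(S,p+np.array([.151*k,.988*k,23])))
cv2.imwrite('pics/s4.png',S['frame'])
E
```

```text
4.6167 [545.36 -38.53 281.08]
[[316.37 153.15]] [[316.25 149.73]]
[[341.95 134.17]] [[342.02 130.78]]
```

```bash
python3 - <<'E'
from h import *
f=cv2.imread('pics/s4.png')[60:200,280:400]
f=cv2.resize(f,None,fx=5,fy=5,interpolation=cv2.INTER_CUBIC)
f=np.clip(f.astype(float)*1.7,0,255).astype(np.uint8)
for u,v in((316.4,153.2),(342,134.2)): cv2.drawMarker(f,(int((u-280+.5)*5),int((v-60+.5)*5)),(0,0,255),0,12)
cv2.imwrite('pics/g4.png',f)
E
```

```text
(no output)
```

View pics/g4.png

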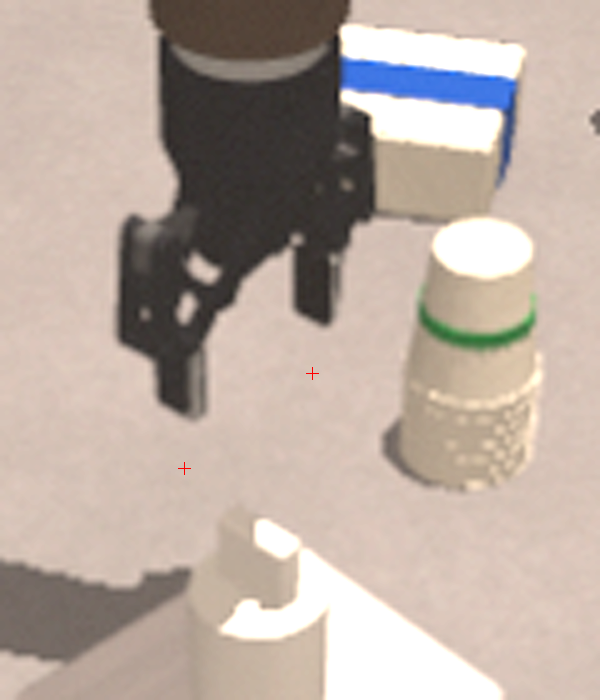

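```bash
python3 - <<'E'
from h import *
np.set_printoptions(precision=1,suppress=True)
T=optics.get_image('top');s=readout.read_state();p=s['position'];print(p)
for z in(225,281,350,450,500,550,600,650): print(z,proj(T,[p[0],p[1],z]), proj(T,[p[0]-14,p[1]+21,z]))
E
```

```text
[545.3 -38.8 281.2]
225 [[311.8 186.3]] [[302.7 192.7]]
281 [[310.7 183.3]] [[301.  190.1]]
350 [[309. 179.]] [[298.4 186.4]]
450 [[306. 171.]] [[293.7 179.6]]
500 [[304.1 166. ]] [[290.8 175.3]]
550 [[301.8 160.1]] [[287.3 170.2]]
600 [[299.1 152.9]] [[283.1 164.1]]
650 [[295.8 144.1]] [[277.9 156.6]]
```

Request:
move_arm(
  steps=[
    [-1,0,0,0,0,0,0],
    [-1,0,0,0,0,0,0],
    [-1,0,0,0,0,0,0],
    [-1,0,0,0,0,0,0],
    [-1,0,0,0,0,0,0],
  ],
)

```text
clock: 5.08
position: [545.6, -38.2, 280.8]
ee_rot: [0.076, 0.997, 0.0, 0.0]
contact_force: [-0.0, -0.3, 0.1]
gripper_width: 25.5
```

```bash
python3 - <<'E'
from h import *
np.set_printoptions(precision=4,suppress=True)
S=optics.get_image('scene');s=readout.read_state();p=s['position'];print(s)
f=S['frame'][60:200,280:400]
f=cv2.resize(f,None,fx=5,fy=5,interpolation=cv2.INTER_CUBIC)
f=np.clip(f.astype(float)*1.7,0,255).astype(np.uint8)
for q,c in((p,(0,0,255)),([547.4,-35.3,282.4],(0,255,0))):
  u,v=proj(S,q)[0]; print(u,v);cv2.drawMarker(f,(int((u-280+.5)*5),int((v-60+.5)*5)),c,0,12)
cv2.imwrite('pics/g5.png',f)
E
```

```text
{'clock': 5.1333, 'joints': array([ 0.2267,  0.2026, -0.0407, -0.    , -1.3274, -1.95  ]), 'joint_vel': array([ 0.0014,  0.0019, -0.0006,  0.0002, -0.0002, -0.0002]), 'joint_efforts': array([ -0.0409, -30.6676,  19.6965,   4.3785,  -0.0015,   0.0001]), 'position': array([545.6175, -38.1134, 280.7233]), 'ee_rot': array([0.0761, 0.9971, 0.    , 0.    ]), 'contact_force': array([ 0.8672, -0.0801,  0.0632]), 'wrist_torque': array([0.0386, 0.0077, 0.0401]), 'gripper_width': 17.631640604802396}
329.68267890088305 147.82164229420349
330.95191236634287 146.8682764438006
```

View pics/g5.png

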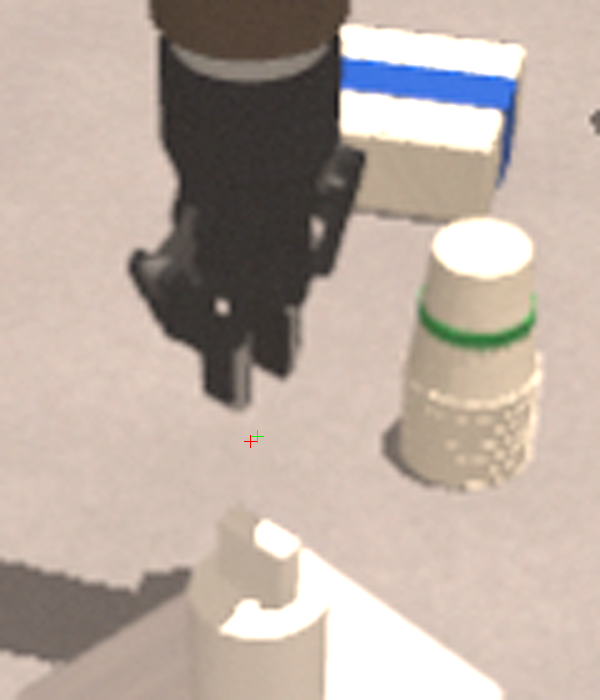

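Request:
move_arm(
  steps=[
    [1,0,0,0,0,0,0],
    [1,0,0,0,0,0,0],
    [1,1,1,-20,0,0,0],
    [1,1,2,-40,0,0,0],
    [1,1,2,-55,0,0,0],
  ],
)

```text
clock: 5.55
position: [546.2, -35.7, 224.3]
ee_rot: [0.076, 0.997, 0.0, -0.001]
contact_force: [-0.5, 1.5, -0.6]
gripper_width: 76.7
```

Request:
move_arm(
  steps=[
    [1,0,0,-10,0,0,0],
    [1,0,0,-20,0,0,0],
    [1,0,0,-28,0,0,0],
    [1,0,0,-33,0,0,0],
    [1,0,0,-33,0,0,0],
  ],
)

```text
clock: 5.97
position: [546.3, -36.0, 191.8]
ee_rot: [0.076, 0.997, -0.0, -0.001]
contact_force: [0.5, -0.5, -1.1]
gripper_width: 85.2
```

```bash
cat > v.py <<'E'
from h import *
import sys
np.set_printoptions(precision=2,suppress=True)
def look(tag,box=(280,60,400,200),k=5,cam='scene',g=1.7):
    S=optics.get_image(cam);s=readout.read_state();p=s['position'];print(s['clock'],p,s['contact_force'],s['wrist_torque'],s['gripper_width'])
    x0,y0,x1,y1=box
    f=cv2.resize(S['frame'][y0:y1,x0:x1],None,fx=k,fy=k,interpolation=cv2.INTER_CUBIC)
    f=np.clip(f.astype(float)*g,0,255).astype(np.uint8)
    u,v=proj(S,p)[0]; print(u,v);cv2.drawMarker(f,(int((u-x0+.5)*k),int((v-y0+.5)*k)),(0,0,255),0,12)
    cv2.imwrite(f'pics/{tag}.png',f); return S
E
python3 -c "
from v import *
look('g6')"
```

```text
6.0167 [546.75 -36.02 192.61] [ 0.12 -0.76 -0.1 ] [-0.07 -0.04  0.03] 85.73545364539605
330.6339131467789 174.9220632130666
```

View pics/g6.png

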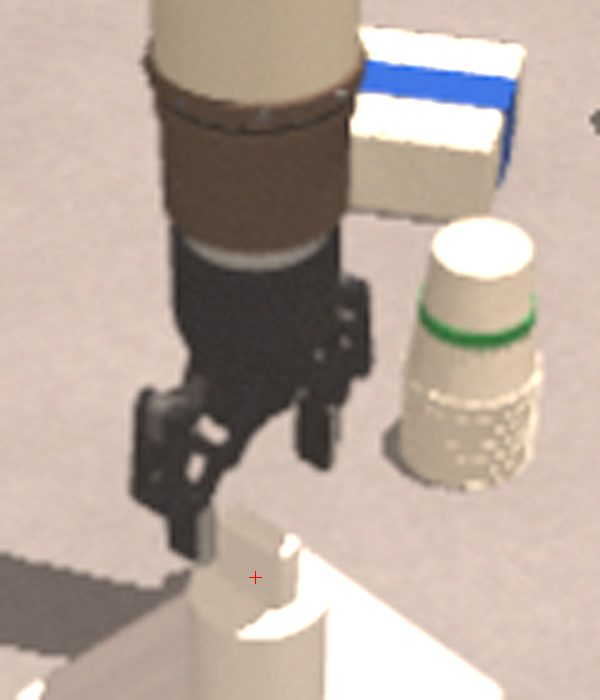

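Request:
move_arm(
  steps=[
    [-0.35,0,0,0,0,0,0],
    [-0.35,0,0,0,0,0,0],
    [-0.35,0,0,0,0,0,0],
    [-0.35,0,0,0,0,0,0],
    [-0.35,0,0,0,0,0,0],
  ],
)

```text
clock: 6.43
position: [546.8, -35.9, 193.0]
ee_rot: [0.076, 0.997, 0.0, 0.0]
contact_force: [0.2, 0.1, -0.3]
gripper_width: 28.5
```

```bash
python3 -c "
from v import *
look('g7')
look('g7t',(260,140,380,240),6,'top')"
```

```text
6.4833 [546.77 -35.94 192.89] [-0.06 -0.61  0.17] [ 0.02  0.02 -0.  ] 27.3117035375775
330.656177603597 174.8243565519419
6.5333 [546.75 -35.96 192.85] [-0.17 -0.7   0.07] [ 0.01 -0.08  0.01] 27.835949436452474
311.19980369337435 187.3215540054955
```

View pics/g7.png

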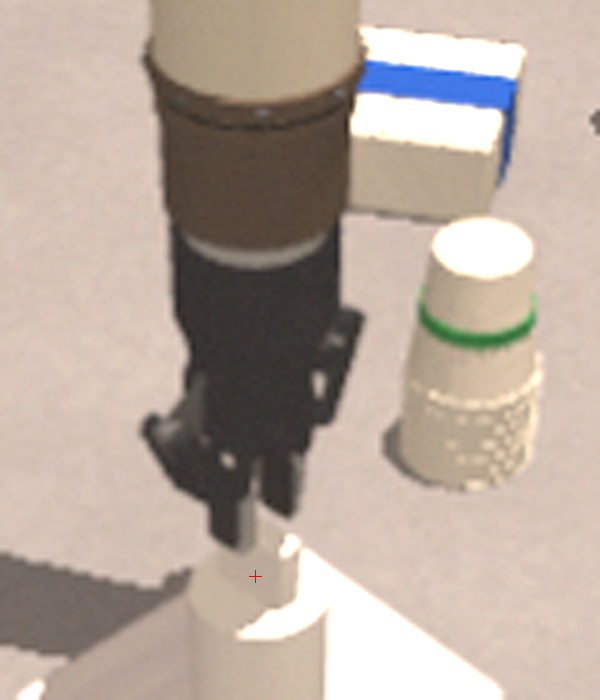

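Request:
move_arm(
  steps=[
    [-0.35,0,0,-5,0,0,0],
    [-0.35,0,0,-10,0,0,0],
    [-0.35,0,0,-13,0,0,0],
    [-0.35,0,0,-15,0,0,0],
    [-0.35,0,0,-15,0,0,0],
  ],
)

```text
clock: 6.95
position: [546.2, -36.0, 176.8]
ee_rot: [0.076, 0.997, -0.0, -0.001]
contact_force: [-0.1, 0.1, -1.4]
gripper_width: 27.6
```

```bash
python3 -c "
from v import *
look('g8')"
```

```text
7.0 [546.5  -36.01 177.23] [ 0.19  0.07 -0.4 ] [ 0.    0.03 -0.02] 27.901324108558807
330.5660150861577 179.33775051129084
```

View pics/g8.png

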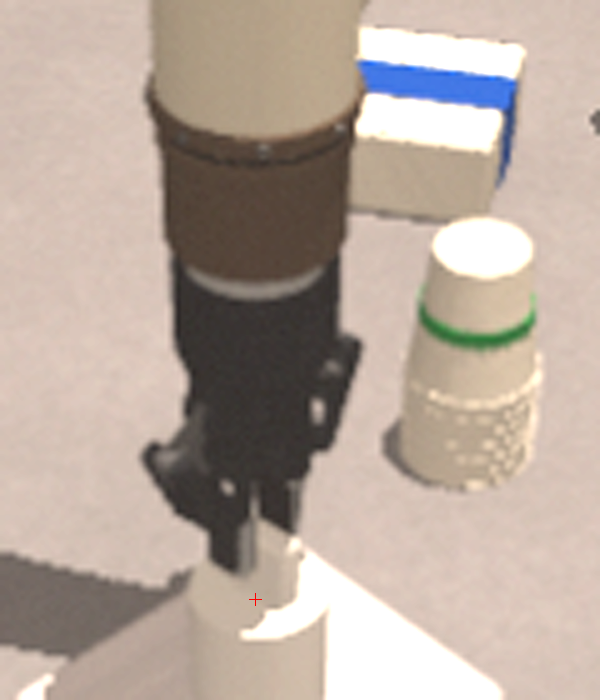

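Request:
move_arm(
  steps=[
    [-0.35,0,0,-3,0,0,0],
    [-0.35,0,0,-6,0,0,0],
    [-0.35,0,0,-8,0,0,0],
    [-0.35,0,0,-8,0,0,0],
  ],
)

```text
clock: 7.33
position: [546.3, -36.0, 169.0]
ee_rot: [0.076, 0.997, -0.0, -0.001]
contact_force: [0.2, 0.3, 1.1]
gripper_width: 28.0
```

```bash
python3 -c "
from v import *
look('g9')"
```

```text
7.3833 [546.49 -36.01 169.36] [ 0.21 -0.24  0.41] [-0.03 -0.    0.  ] 27.62806910898064
330.56810784116146 181.58045291476586
```

View pics/g9.png

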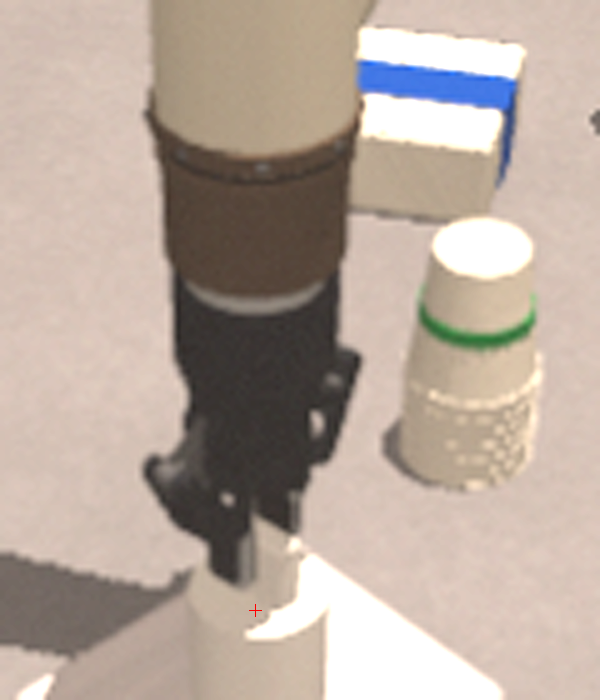

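Request:
move_arm(
  steps=[
    [-0.7,0,0,0,0,0,0],
    [-1,0,0,0,0,0,0],
    [-1,0,0,0,0,0,0],
    [-1,0,0,0,0,0,0],
    [-1,0,0,0,0,0,0],
  ],
)

```text
clock: 7.8
position: [546.7, -35.9, 169.6]
ee_rot: [0.076, 0.997, 0.0, -0.0]
contact_force: [0.4, 0.4, -1.6]
gripper_width: 15.1
```

Request:
move_arm(
  steps=[
    [-1,0,0,0,0,0,0],
    [-1,0,0,3,0,0,0],
    [-1,0,0,8,0,0,0],
    [-1,0,0,14,0,0,0],
    [-1,0,0,20,0,0,0],
  ],
)

```text
clock: 8.22
position: [546.8, -36.0, 190.5]
ee_rot: [0.076, 0.997, -0.0, 0.0]
contact_force: [-0.4, 0.3, -1.4]
gripper_width: 14.6
```

```bash
python3 -c "
from v import *
look('g10')"
```

```text
8.2667 [547.75 -36.   192.01] [ 0.45  0.12 -0.1 ] [-0.01 -0.09 -0.04] 14.75165284619868
330.9801338434168 175.2348751362755
```

View pics/g10.png

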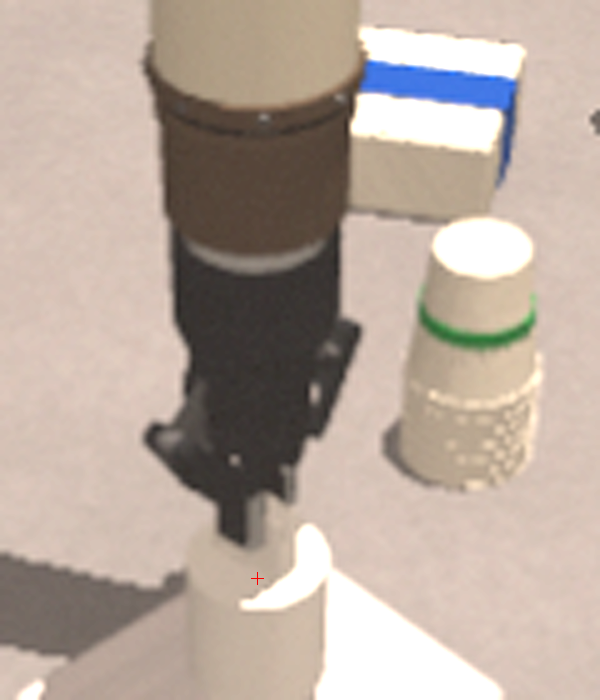

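Request:
move_arm(
  steps=[
    [-1,0,0,14,0,0,0],
    [-1,0,0,30,0,0,0],
    [-1,0,0,46,0,0,0],
    [-1,0,0,62,0,0,0],
    [-1,0,0,78,0,0,0],
  ],
)

```text
clock: 8.68
position: [546.6, -36.0, 268.9]
ee_rot: [0.076, 0.997, 0.0, 0.0]
contact_force: [-0.2, 0.0, -1.4]
gripper_width: 14.7
```

Request:
move_arm(
  steps=[
    [-1,0,0,4,0,0,0],
    [-1,-1,-10,4,0,0,0],
    [-1,-4,-30,4,0,0,0],
    [-1,-6,-55,4,0,0,0],
    [-1,-9,-80,4,0,0,0],
  ],
)

```text
clock: 9.1
position: [536.8, -116.9, 270.3]
ee_rot: [0.076, 0.997, 0.0, -0.001]
contact_force: [0.8, -0.1, -1.2]
gripper_width: 15.0
```

Request:
move_arm(
  steps=[
    [-1,-3,-25,0,0,0,0],
    [-1,-6,-50,0,0,0,0],
    [-1,-9,-75,0,0,0,0],
    [-1,-12,-100,0,0,0,0],
    [-1,-14,-120,0,0,0,0],
  ],
)

```text
clock: 9.52
position: [522.2, -237.9, 270.1]
ee_rot: [0.077, 0.997, 0.0, -0.001]
contact_force: [0.2, 0.1, -1.3]
gripper_width: 14.7
```

Request:
move_arm(
  steps=[
    [-1,-2,-20,0,0,0,0],
    [-1,-4,-36,-8,0,0,0],
    [-1,-6,-48,-20,0,0,0],
    [-1,-7,-54,-35,0,0,0],
    [-1,-7,-54,-50,0,0,0],
  ],
)

```text
clock: 9.93
position: [515.3, -291.2, 219.2]
ee_rot: [0.077, 0.997, 0.0, -0.001]
contact_force: [-0.6, 0.2, -1.4]
gripper_width: 14.8
```

```bash
python3 -c "
from v import *
look('g11',(220,130,400,310),4)
look('g11t',(270,110,450,250),4,'top')"
```

```text
9.9833 [ 513.53 -289.54  215.38] [-1.63  0.24 -5.38] [ 0.14  0.2  -0.01] 14.499960463538011
255.6251866049759 230.16773441206138
10.0333 [ 513.82 -289.45  216.92] [ 0.77 -0.02 -1.42] [ 0.    0.02 -0.02] 14.89046934684579
421.83385628142236 197.5733937040884
```

View pics/g11.png

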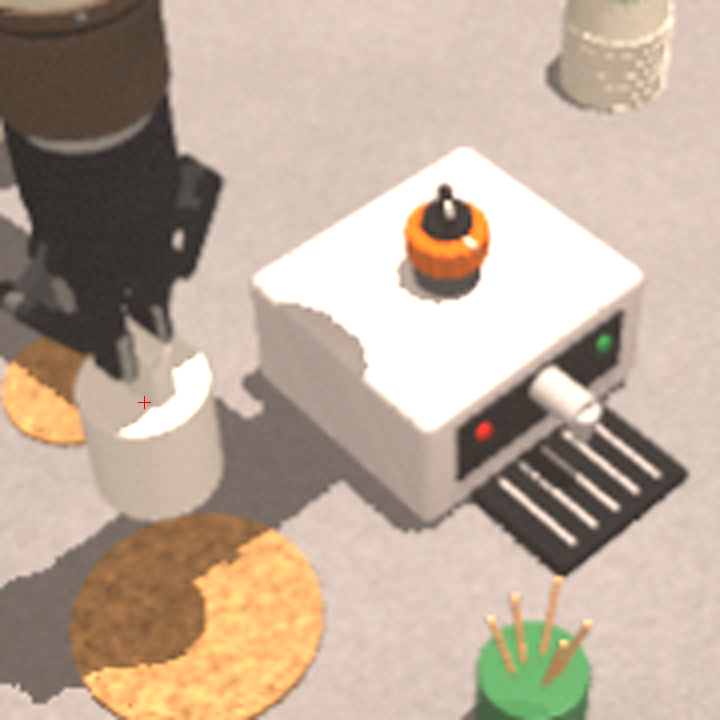

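View pics/g11t.png

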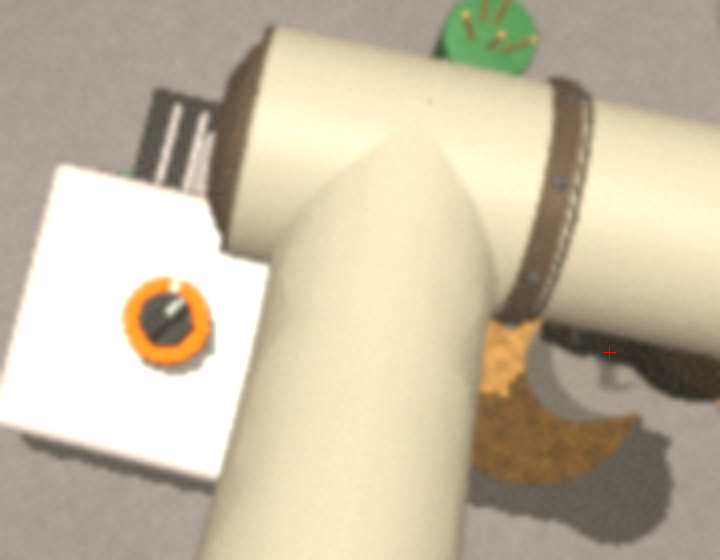

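```bash
python3 -c "
from v import *
T=look('g12t',(370,160,470,240),7,'top')
print(atz(T,(419.2,202.5),233))"
```

```text
10.0833 [ 515.06 -289.8   219.09] [ 0.01 -0.02 -1.37] [ 0.02 -0.04 -0.06] 14.44829207836846
422.19582486439697 196.94538077016983
[ 501.62 -279.04  233.  ]
```

Request:
move_arm(
  steps=[
    [-1,2,0,-20,0,0,0],
    [-1,2,0,-45,0,0,0],
    [-1,2,0,-70,0,0,0],
    [-1,2,0,-90,0,0,0],
    [-1,2,0,-105,0,0,0],
  ],
)

```text
clock: 10.5
position: [518.3, -289.5, 115.4]
ee_rot: [0.076, 0.997, 0.0, -0.001]
contact_force: [-0.1, -0.9, -1.5]
gripper_width: 14.8
```

Request:
move_arm(
  steps=[
    [-1,0,0,-10,0,0,0],
    [-1,0,0,-18,0,0,0],
    [-1,0,0,-24,0,0,0],
    [-1,0,0,-28,0,0,0],
    [-1,0,0,-28,0,0,0],
  ],
)

```text
clock: 10.92
position: [518.7, -289.9, 88.5]
ee_rot: [0.076, 0.997, 0.0, -0.0]
contact_force: [0.4, 0.4, -0.7]
gripper_width: 14.6
```

```bash
python3 -c "
from v import *
S=look('g13',(200,180,340,340),4)
T=look('g13t',(370,160,470,240),7,'top')
"
```

```text
10.9667 [ 518.94 -290.05   89.  ] [ 0.65  0.13 -1.39] [ 0.04  0.04 -0.  ] 14.959134753608783
264.307384613894 265.3882979470506
11.0167 [ 519.2  -290.16   89.37] [ 0.25  0.8  -1.06] [-0.02  0.03  0.02] 14.523261120546044
410.0206585630599 199.66728796303536
```

View pics/g13.png

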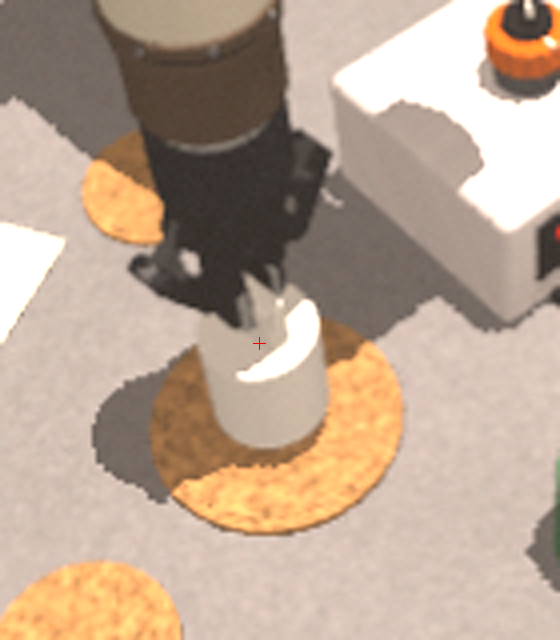

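View pics/g13t.png

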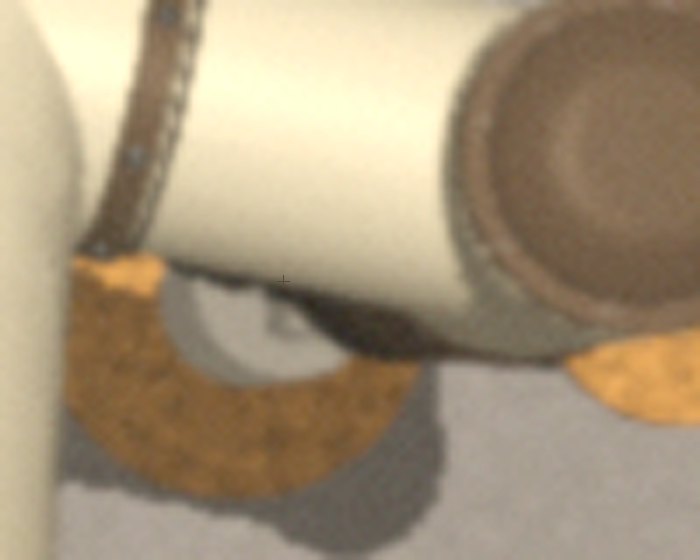

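Request:
move_arm(
  steps=[
    [-1,0,0,-6,0,0,0],
    [-1,0,0,-11,0,0,0],
    [-1,0,0,-14,0,0,0],
    [-1,0,0,-16,0,0,0],
    [-1,0,0,-17,0,0,0],
  ],
)

```text
clock: 11.43
position: [518.4, -289.9, 71.1]
ee_rot: [0.076, 0.997, 0.0, -0.0]
contact_force: [-0.1, -0.1, -0.5]
gripper_width: 15.1
```

Request:
move_arm(
  steps=[
    [-1,0,0,-1,0,0,0],
    [-1,0,0,-1.5,0,0,0],
    [-1,0,0,-2,0,0,0],
  ],
)

```text
clock: 11.68
position: [518.8, -290.0, 69.7]
ee_rot: [0.076, 0.997, -0.0, 0.0]
contact_force: [-0.6, -0.2, -1.6]
gripper_width: 14.8
```

Request:
move_arm(
  steps=[
    [-1,0,0,-1,0,0,0],
    [-1,0,0,-1,0,0,0],
  ],
)

```text
clock: 11.85
position: [518.6, -289.9, 68.6]
ee_rot: [0.076, 0.997, 0.0, -0.0]
contact_force: [0.2, 0.1, -1.4]
gripper_width: 14.5
```

Request:
move_arm(
  steps=[
    [-1,0,0,-1,0,0,0],
    [-1,0,0,-1,0,0,0],
  ],
)

```text
clock: 12.02
position: [518.8, -290.0, 67.7]
ee_rot: [0.076, 0.997, -0.0, 0.0]
contact_force: [0.1, 0.9, -0.0]
gripper_width: 14.5
```

Request:
move_arm(
  steps=[
    [-1,0,0,-1,0,0,0],
    [-1,0,0,-1,0,0,0],
  ],
)

```text
clock: 12.18
position: [518.9, -290.0, 67.6]
ee_rot: [0.076, 0.997, -0.0, 0.0]
contact_force: [-1.3, 1.8, 3.2]
gripper_width: 14.5
```

Request:
move_arm(
  steps=[
    [-0.5,0,0,0,0,0,0],
    [-0.2,0,0,0,0,0,0],
    [0,0,0,0,0,0,0],
    [0,0,0,0,0,0,0],
    [0,0,0,5,0,0,0],
  ],
)

```text
clock: 12.6
position: [517.9, -289.7, 70.7]
ee_rot: [0.076, 0.997, 0.0, -0.001]
contact_force: [-0.7, 0.5, -0.6]
gripper_width: 42.7
```

Request:
move_arm(
  steps=[
    [0,0,0,15,0,0,0],
    [0,0,0,35,0,0,0],
    [0.3,0,0,60,0,0,0],
    [1,0,0,95,0,0,0],
    [1,0,0,135,0,0,0],
  ],
)

```text
clock: 13.02
position: [517.4, -289.5, 206.8]
ee_rot: [0.076, 0.997, 0.001, -0.002]
contact_force: [0.4, -0.4, -0.4]
gripper_width: 77.2
```

```bash
python3 -c "
from v import *
S=look('g14',(200,150,370,330),4)
S=look('g14z',(310,160,350,210),14,g=1.0)
T=look('g14t',(280,140,460,260),4,'top')
s=readout.read_state();print(s['joints'])
"
```

```text
13.0667 [ 522.44 -292.48  217.87] [ 1.81 -1.85  8.46] [-0.18 -0.29  0.  ] 83.53897848113134
257.8722660475387 232.018368363626
13.1167 [ 522.66 -292.    215.19] [ 0.37 -0.65 -0.43] [ 0.03 -0.05 -0.01] 85.67151971862488
258.253614061609 232.7114907498172
13.1667 [ 520.84 -290.82  211.35] [ 0.06  0.13 -0.91] [ 0.03  0.05 -0.06] 85.51176809926588
421.69200919063485 194.7280197806315
[-0.24  0.32 -0.05  0.   -1.19 -1.49]
```

View pics/g14.png

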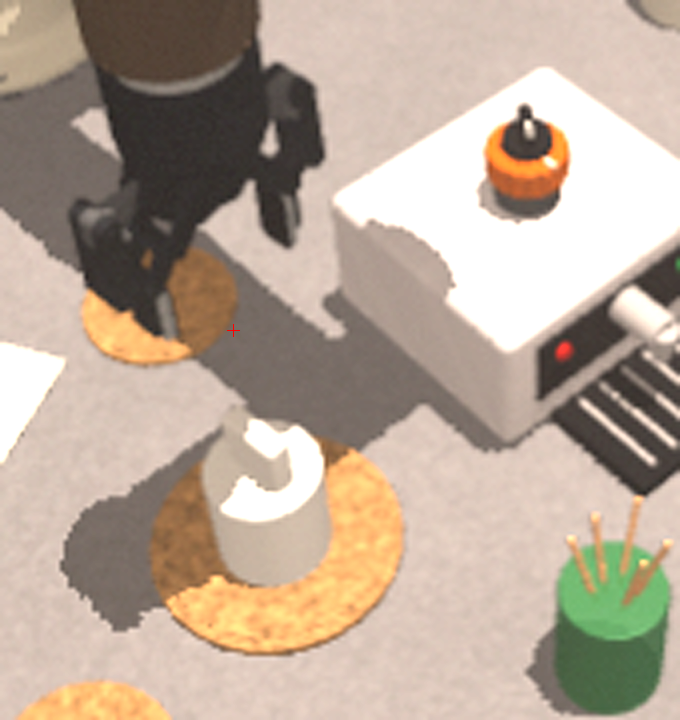

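View pics/g14z.png

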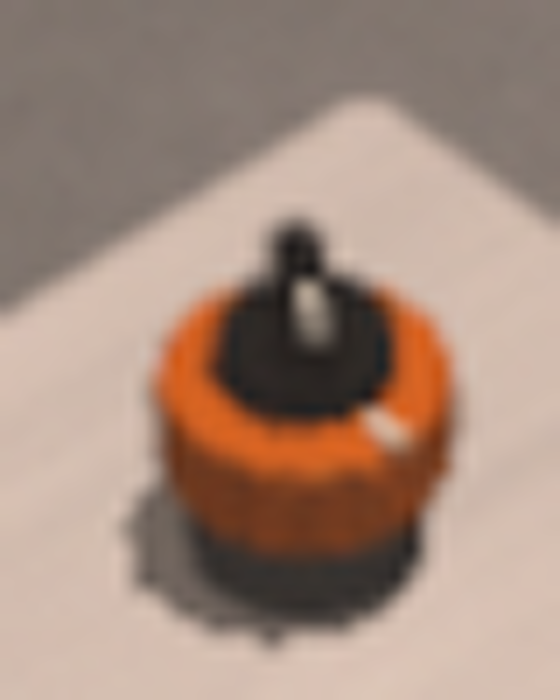

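View pics/g14t.png

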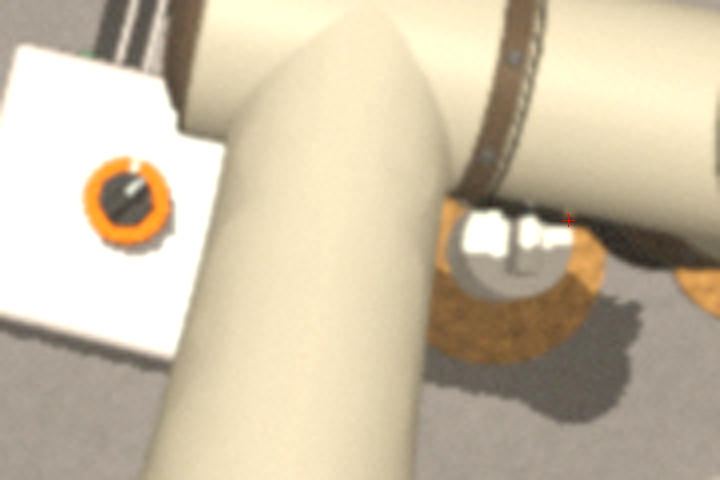

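```bash
python3 - <<'E'
from h import *
np.set_printoptions(precision=2,suppress=True)
T=optics.get_image('top');S=optics.get_image('scene');print(readout.read_state()['position'])
def orange(p):
    h=cv2.cvtColor(p['frame'],cv2.COLOR_BGR2HSV);return ((h[...,0]>4)&(h[...,0]<18)&(h[...,1]>190)).astype(np.uint8)
m=orange(T);m[:, :290]=0;m[:,335:]=0;m[:170]=0;m[215:]=0
c=max(cv2.findContours(m,cv2.RETR_EXTERNAL,cv2.CHAIN_APPROX_NONE)[0],key=cv2.contourArea)
e=cv2.fitEllipse(c);print('T',e,atz(T,e[0],154))
print('cyl check',proj(T,[548,-36,154]),proj(T,[548,-36,132]))
for q in ('ring_grip','dose_pointer','lock_ring'):
    print(q,[(d['uv'],d['conf']) for d in nets.tip_of(q,T)[:2]],[(d['uv'],d['conf']) for d in nets.tip_of(q,S)[:2]])
a=nets.tip_of('ring_grip',T);b=nets.tip_of('ring_grip',S)
if a and b: print(tri([(T,a[0]['uv']),(S,b[0]['uv'])]),atz(T,a[0]['uv'],143),atz(S,b[0]['uv'],143))
a=nets.tip_of('dose_pointer',T);b=nets.tip_of('dose_pointer',S)
if a and b: print('ptr',atz(T,a[0]['uv'],177),atz(S,b[0]['uv'],177))
# scene top ellipse of ring from g14z crop: left (162,375) right(452,370), 
for k in[(305,365)]: print(atz(S,(np.array(k)+.5)/14+[310,160]-.5,154))
cv2.imwrite('pics/ringT0.png',cv2.resize(T['frame'][170:210,290:335],None,fx=12,fy=12,interpolation=cv2.INTER_CUBIC))
E
```

```text
[ 518.39 -289.71  206.73]
T ((311.3349914550781, 189.77288818359375), (17.595197677612305, 18.24620819091797), 150.28268432617188) [545.09 -34.5  154.  ]
cyl check [[311.92 188.58]] [[312.29 189.53]]
ring_grip [] [([327.4, 187.3], 0.54)]
dose_pointer [([317.7, 184.0], 0.73)] [([333.6, 183.0], 0.5)]
lock_ring [([306.3, 188.9], 0.68)] [([331.7, 190.8], 0.75), ([434.8, 183.5], 0.48)]
ptr [556.18 -51.12 177.  ] [559.89 -43.2  177.  ]
[547.57 -34.12 154.  ]
```

View pics/ringT0.png

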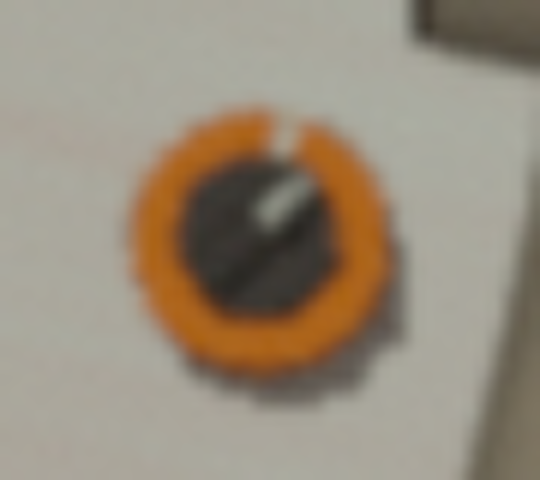

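Request:
move_arm(
  steps=[
    [1,2,22,5,0,0,0.12],
    [1,4,48,10,0,0,0.24],
    [1,7,74,12,0,0,0.36],
    [1,10,100,12,0,0,0.48],
    [1,13,126,12,0,0,0.6],
  ],
)

```text
clock: 14.18
position: [531.8, -162.9, 219.0]
ee_rot: [-0.225, 0.974, -0.0, 0.0]
contact_force: [-0.0, -0.3, -0.2]
gripper_width: 85.3
```

Request:
move_arm(
  steps=[
    [1,3,30,0,0,0,0.12],
    [1,6,60,0,0,0,0.24],
    [1,9,90,0,0,0,0.36],
    [1,12,115,0,0,0,0.48],
    [1,14,127,0,0,0,0.6],
  ],
)

```text
clock: 14.6
position: [545.9, -34.4, 218.8]
ee_rot: [-0.504, 0.864, 0.0, 0.0]
contact_force: [-0.6, -0.1, -0.2]
gripper_width: 85.3
```

Request:
move_arm(
  steps=[
    [1,0,0,-10,0,0,0.1],
    [1,0,0,-20,0,0,0.15],
    [1,0,0,-32,0,0,0.15],
    [1,0,0,-42,0,0,0.15],
    [1,0,0,-42,0,0,0.15],
  ],
)

```text
clock: 15.02
position: [544.1, -37.0, 174.3]
ee_rot: [-0.563, 0.826, 0.001, -0.002]
contact_force: [-0.5, -0.3, -0.4]
gripper_width: 85.4
```

```bash
python3 -c "
from v import *
S=look('g15',(280,80,400,220),5)
T=look('g15t',(260,120,380,240),5,'top')
s=readout.read_state();print(s['joints'])
"
```

```text
15.0667 [544.99 -37.11 175.62] [-0.1  -0.27 -0.61] [-0.08  0.01  0.04] 85.39235997499561
329.8315037291794 179.8398670865085
15.1167 [545.71 -37.16 176.62] [-0.26  0.17  0.5 ] [-0.03 -0.01  0.05] 85.39658458963471
312.0128162810599 188.49110535294284
[ 0.23  0.27 -0.22  0.   -1.09 -0.6 ]
```

View pics/g15.png

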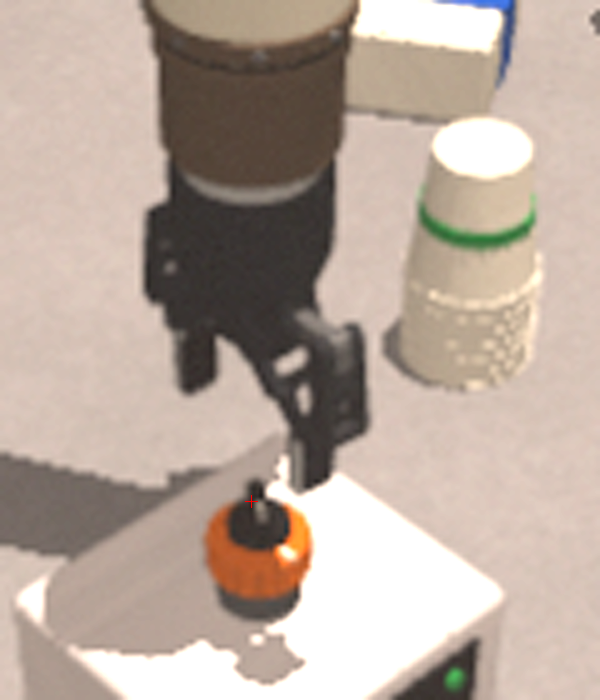

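View pics/g15t.png

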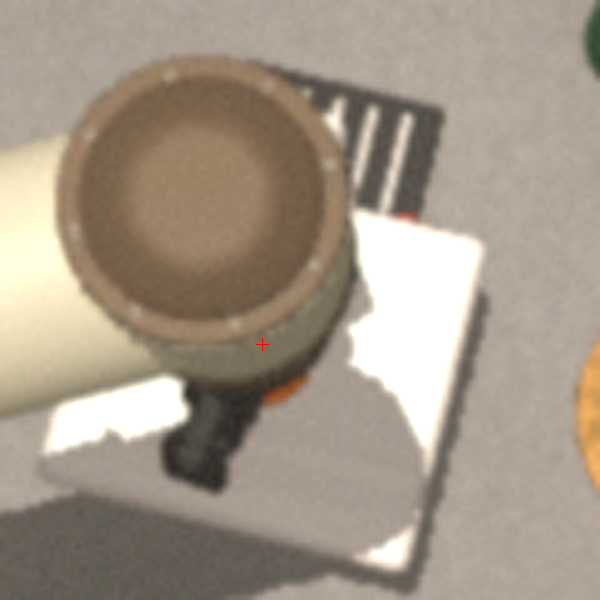

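Request:
move_arm(
  steps=[
    [1,2,1,-12,0,0,0],
    [1,2,1,-26,0,0,0],
    [1,2,1,-40,0,0,0],
    [1,2,1,-52,0,0,0],
    [1,2,1,-60,0,0,0],
  ],
)

```text
clock: 15.53
position: [547.8, -36.1, 116.4]
ee_rot: [-0.564, 0.826, -0.0, 0.0]
contact_force: [0.1, 0.4, -0.2]
gripper_width: 85.5
```

Request:
move_arm(
  steps=[
    [0.7,0,0,-4,0,0,0],
    [0.6,0,0,-7,0,0,0],
    [0.6,0,0,-7,0,0,0],
    [0.6,0,0,-7,0,0,0],
  ],
)

```text
clock: 15.87
position: [548.2, -35.9, 110.3]
ee_rot: [-0.564, 0.826, -0.0, 0.0]
contact_force: [0.2, -0.3, -0.1]
gripper_width: 68.1
```

```bash
python3 -c "
from v import *
S=look('g16',(280,110,400,230),6)
T=look('g16t',(280,150,350,220),9,'top')
"
```

```text
15.9167 [548.26 -35.93 110.42] [-0.32  0.65  0.8 ] [-0.    0.   -0.03] 68.18262939678894
331.2000439051904 197.89253037451815
15.9667 [548.24 -35.9  110.43] [ 0.25  0.17 -0.08] [0.03 0.01 0.01] 68.11120934650783
312.60480812849465 190.3290506782379
```

View pics/g16.png

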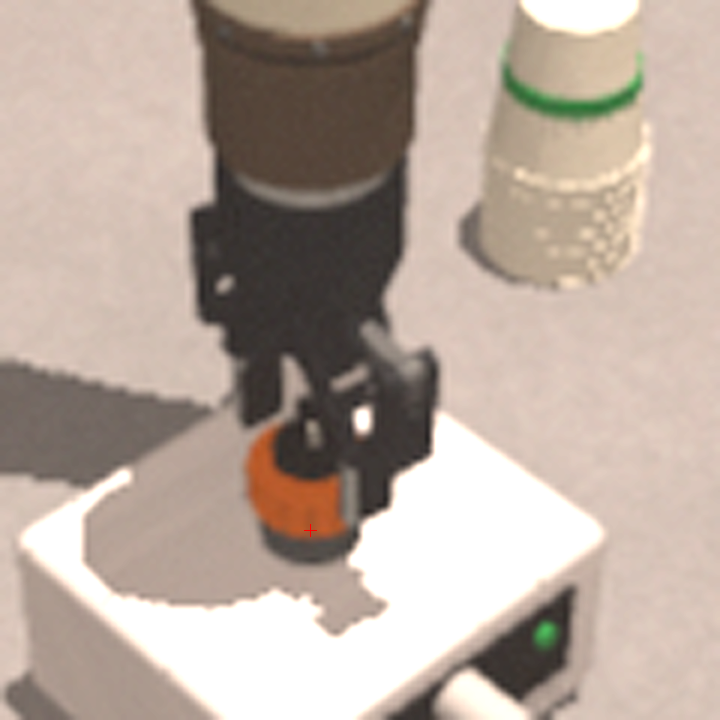

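Request:
move_arm(
  steps=[
    [0.6,0,0,-4,0,0,0],
    [0.6,0,0,-8,0,0,0],
    [0.6,0,0,-11,0,0,0],
    [0.6,0,0,-11,0,0,0],
  ],
)

```text
clock: 16.3
position: [547.0, -36.0, 97.7]
ee_rot: [-0.564, 0.826, 0.0, -0.001]
contact_force: [-0.3, 0.3, -0.1]
gripper_width: 68.1
```

```bash
python3 -c "
from v import *
S=look('g17',(300,130,370,230),7)
p=readout.read_state()['position']
for z in (122,127,132,137): print(z,(proj(S,[p[0]+.93*36,p[1]-.36*36,z])[0]-[300,130])*7)
"
```

```text
16.35 [547.28 -36.03  98.11] [ 0.05  0.13 -0.16] [-0.    0.   -0.03] 68.25833461970569
330.8734822162949 200.9824987330029
122 [274.91 508.31]
127 [275.09 498.97]
132 [275.26 489.56]
137 [275.44 480.09]
```

View pics/g17.png

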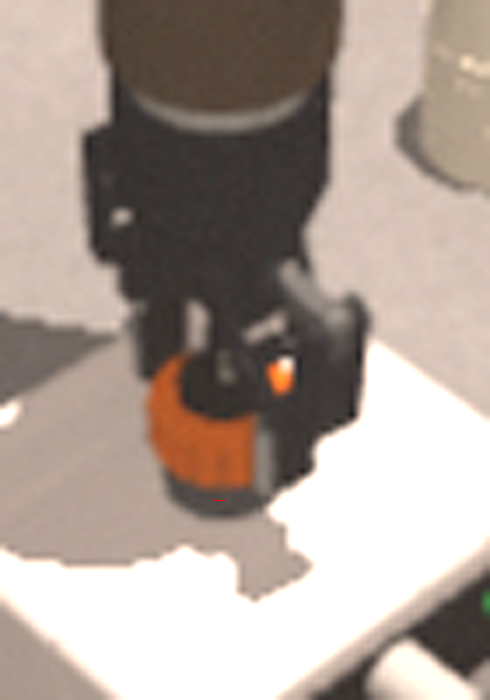

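Request:
move_arm(
  steps=[
    [0.5,0,0,-2,0,0,0],
    [0.4,0,0,-2,0,0,0],
    [0.3,0,0,-2,0,0,0],
    [0.2,0,0,-2,0,0,0],
    [0.2,0,0,-2,0,0,0],
  ],
)

```text
clock: 16.77
position: [546.4, -35.7, 97.1]
ee_rot: [-0.564, 0.826, 0.001, -0.001]
contact_force: [-3.7, 2.8, 5.1]
gripper_width: 52.3
```

```bash
python3 -c "
from v import *
s=readout.read_state()
for k in('clock','joints','position','contact_force','wrist_torque','gripper_width'):print(k,s[k])
"
```

```text
clock 16.7667
joints [ 0.23  0.35 -0.32 -0.   -0.9  -0.6 ]
position [546.41 -35.67  97.07]
contact_force [-3.68  2.81  5.07]
wrist_torque [ 0.91  1.49 -0.1 ]
gripper_width 52.266729275418626
```

Request:
move_arm(
  steps=[
    [0.1,-0.5,0.3,0,0,0,0],
    [-0.5,-1,0.5,0,0,0,0],
    [-1,-1,0.5,0,0,0,0],
    [-1,-1,0.5,0,0,0,0],
    [-1,-1,0.5,0,0,0,0],
  ],
)

```text
clock: 17.18
position: [546.5, -35.7, 97.1]
ee_rot: [-0.564, 0.826, 0.0, -0.0]
contact_force: [-3.1, 0.4, 5.5]
gripper_width: 52.1
```

```bash
cat > r.py <<'E'
from h import *
from scipy.spatial.transform import Rotation as Ro
np.set_printoptions(precision=3,suppress=True)
s=readout.read_state()
M=Ro.from_quat(s['ee_rot']).as_matrix()
print(round(s['clock'],3),'yaw',round(np.arctan2(M[1,1],M[0,1]),4),'q6',s['joints'][5],'e6',s['joint_efforts'][5],s['position'],s['contact_force'],s['wrist_torque'],round(s['gripper_width'],2))
E
python3 r.py
```

```text
17.183 yaw 2.7685 q6 -0.6042992033277871 e6 0.11364113772287965 [546.458 -35.666  97.07 ] [-3.064  0.39   5.503] [ 0.262  1.188 -0.089] 52.1
```

Request:
move_arm(
  steps=[
    [-1,0,0,0,0,0,-0.02],
    [-1,0,0,0,0,0,-0.04],
    [-1,0,0,0,0,0,-0.06],
  ],
)

```text
clock: 17.43
position: [546.4, -35.7, 97.1]
ee_rot: [-0.539, 0.842, -0.0, -0.001]
contact_force: [-4.0, 1.1, 6.3]
gripper_width: 52.5
```

```bash
python3 r.py
```

```text
17.433 yaw 2.7095 q6 -0.6637952019869334 e6 -0.20279419608414173 [546.367 -35.655  97.077] [-3.951  1.077  6.319] [0.326 1.316 0.339] 52.5
```

Request:
move_arm(
  steps=[
    [-1,0,0,0,0,0,-0.02],
    [-1,0,0,0,0,0,-0.04],
    [-1,0,0,0,0,0,-0.06],
  ],
)

```text
clock: 17.68
position: [546.3, -35.6, 97.1]
ee_rot: [-0.514, 0.858, -0.0, -0.001]
contact_force: [-4.1, 1.3, 6.0]
gripper_width: 52.2
```

```bash
python3 r.py
```

```text
17.683 yaw 2.6496 q6 -0.7237341787348504 e6 -0.20349224098026752 [546.275 -35.586  97.081] [-4.051  1.283  6.011] [0.364 1.367 0.342] 52.19
```

Request:
move_arm(
  steps=[
    [-1,0,0,0,0,0,-0.02],
    [-1,0,0,0,0,0,-0.04],
    [-1,0,0,0,0,0,-0.06],
  ],
)

```text
clock: 17.93
position: [546.2, -35.5, 97.1]
ee_rot: [-0.488, 0.873, 0.0, -0.001]
contact_force: [-4.0, 1.2, 5.6]
gripper_width: 52.2
```

```bash
python3 r.py
```

```text
17.933 yaw 2.5896 q6 -0.7837293464808289 e6 -0.20393521059304476 [546.192 -35.531  97.088] [-3.97   1.189  5.578] [0.47  1.388 0.315] 52.16
```

Request:
move_arm(
  steps=[
    [-1,0,0,0,0,0,-0.02],
    [-1,0,0,0,0,0,-0.04],
    [-1,0,0,0,0,0,-0.06],
    [-1,0,0,0,0,0,-0.08],
  ],
)

```text
clock: 18.27
position: [546.1, -35.5, 97.1]
ee_rot: [-0.452, 0.892, 0.0, -0.001]
contact_force: [-4.2, 0.4, 6.5]
gripper_width: 52.3
```

```bash
python3 r.py
```

```text
18.267 yaw 2.5094 q6 -0.8637421572310359 e6 -0.20451708231121302 [546.078 -35.486  97.065] [-4.153  0.434  6.549] [0.604 1.455 0.383] 52.35
```

Request:
move_arm(
  steps=[
    [-1,0,0,0,0,0,-0.02],
    [-1,0,0,0,0,0,-0.04],
  ],
)

```text
clock: 18.43
position: [546.0, -35.4, 97.1]
ee_rot: [-0.434, 0.901, 0.0, -0.001]
contact_force: [-5.0, 1.7, 7.0]
gripper_width: 52.2
```

```bash
python3 r.py
```

```text
18.433 yaw 2.4696 q6 -0.9037142441171254 e6 -0.20482555031776428 [546.04  -35.408  97.091] [-4.991  1.668  7.001] [0.648 1.569 0.421] 52.24
```

Request:
move_arm(
  steps=[
    [-1,0,0,0,0,0,-0.02],
    [-1,0,0,0,0,0,-0.04],
  ],
)

```text
clock: 18.6
position: [546.0, -35.4, 97.1]
ee_rot: [-0.416, 0.909, 0.0, -0.001]
contact_force: [-4.7, 1.3, 6.4]
gripper_width: 51.9
```

```bash
python3 r.py
```

```text
18.6 yaw 2.4295 q6 -0.9437416426387913 e6 -0.20508707966655493 [545.989 -35.404  97.097] [-4.669  1.315  6.418] [0.659 1.639 0.394] 51.9
```

Request:
move_arm(
  steps=[
    [-1,0,0,0,0,0,-0.02],
  ],
)

```text
clock: 18.68
position: [545.9, -35.4, 97.1]
ee_rot: [-0.407, 0.913, 0.0, -0.001]
contact_force: [-5.8, 2.6, 7.1]
gripper_width: 52.1
```

```bash
python3 r.py
```

```text
18.683 yaw 2.4095 q6 -0.9637064980114831 e6 -0.205207709223032 [545.929 -35.367  97.054] [-5.762  2.632  7.144] [0.738 1.658 0.391] 52.06
```

Request:
move_arm(
  steps=[
    [-1,0,0,0,0,0,-0.02],
  ],
)

```text
clock: 18.77
position: [545.9, -35.4, 97.1]
ee_rot: [-0.398, 0.917, 0.0, -0.001]
contact_force: [-6.0, 2.1, 7.3]
gripper_width: 52.2
```

```bash
python3 r.py
```

```text
18.767 yaw 2.3895 q6 -0.9837087043463237 e6 -0.20532951224595308 [545.931 -35.355  97.079] [-6.045  2.125  7.287] [0.785 1.59  0.358] 52.23
```

Request:
move_arm(
  steps=[
    [-1,0,0,0,0,0,-0.02],
  ],
)

```text
clock: 18.85
position: [545.9, -35.3, 97.1]
ee_rot: [-0.389, 0.921, 0.0, -0.001]
contact_force: [-5.9, 1.7, 6.4]
gripper_width: 52.4
```

```bash
python3 r.py
```

```text
18.85 yaw 2.3694 q6 -1.0037353264477873 e6 -0.2054689871147275 [545.895 -35.334  97.09 ] [-5.888  1.663  6.372] [0.739 1.643 0.419] 52.36
```

Request:
move_arm(
  steps=[
    [-1,0,0,0,0,0,-0.02],
    [-1,0,0,0,0,0,-0.04],
  ],
)

```text
clock: 19.02
position: [545.9, -35.3, 97.1]
ee_rot: [-0.37, 0.929, 0.0, -0.001]
contact_force: [-5.4, 2.1, 7.6]
gripper_width: 52.5
```

```bash
python3 r.py
```

```text
19.017 yaw 2.3294 q6 -1.0437433361732127 e6 -0.20604454446583986 [545.852 -35.281  97.074] [-5.445  2.133  7.56 ] [0.877 1.672 0.334] 52.55
```

Request:
move_arm(
  steps=[
    [-1,0,0,0,0,0,-0.02],
    [-1,0,0,0,0,0,-0.04],
  ],
)

```text
clock: 19.18
position: [545.8, -35.2, 97.1]
ee_rot: [-0.352, 0.936, 0.0, -0.001]
contact_force: [-5.2, 2.8, 7.2]
gripper_width: 52.3
```

```bash
python3 r.py
```

```text
19.183 yaw 2.2895 q6 -1.0837360301532957 e6 -0.20599819254130125 [545.814 -35.214  97.072] [-5.159  2.8    7.164] [0.909 1.729 0.32 ] 52.3
```

Request:
move_arm(
  steps=[
    [-1,0,0,0,0,0,-0.02],
    [-1,0,0,0,0,0,-0.04],
  ],
)

```text
clock: 19.35
position: [545.8, -35.2, 97.1]
ee_rot: [-0.333, 0.943, 0.0, -0.001]
contact_force: [-6.1, 2.3, 7.2]
gripper_width: 52.0
```

```bash
python3 r.py
```

```text
19.35 yaw 2.2494 q6 -1.1237044243737966 e6 -0.2063143579289317 [545.774 -35.189  97.068] [-6.142  2.294  7.241] [0.994 1.715 0.288] 51.95
```

Request:
move_arm(
  steps=[
    [-1,0,0,0,0,0,-0.02],
    [-1,0,0,0,0,0,-0.04],
    [-1,0,0,0,0,0,-0.06],
  ],
)

```text
clock: 19.6
position: [545.7, -35.1, 97.1]
ee_rot: [-0.304, 0.953, 0.0, -0.001]
contact_force: [-6.6, 3.1, 7.5]
gripper_width: 52.2
```

```bash
python3 r.py
```

```text
19.6 yaw 2.1894 q6 -1.183712197896517 e6 -0.20662941969931126 [545.729 -35.12   97.067] [-6.647  3.126  7.472] [1.127 1.862 0.351] 52.22
```

Request:
move_arm(
  steps=[
    [-1,0,0,0,0,0,-0.02],
    [-1,0,0,0,0,0,-0.04],
  ],
)

```text
clock: 19.77
position: [545.7, -35.0, 97.1]
ee_rot: [-0.285, 0.958, 0.0, -0.001]
contact_force: [-6.7, 2.6, 7.7]
gripper_width: 52.3
```

```bash
python3 r.py
```

```text
19.767 yaw 2.1494 q6 -1.2237205007795489 e6 -0.20684408023953438 [545.674 -35.049  97.066] [-6.652  2.614  7.707] [1.124 1.81  0.339] 52.25
```

Request:
move_arm(
  steps=[
    [-1,0,0,0,0,0,-0.02],
    [-1,0,0,0,0,0,-0.04],
  ],
)

```text
clock: 19.93
position: [545.7, -35.0, 97.1]
ee_rot: [-0.266, 0.964, 0.0, -0.001]
contact_force: [-7.0, 4.1, 7.0]
gripper_width: 51.7
```

```bash
python3 r.py
```

```text
19.933 yaw 2.1094 q6 -1.2637385316560832 e6 -0.2070607664063573 [545.668 -34.978  97.073] [-6.954  4.097  7.046] [1.236 1.836 0.363] 51.68
```

Request:
move_arm(
  steps=[
    [-1,0,0,0,0,0,-0.02],
    [-1,0,0,0,0,0,-0.04],
  ],
)

```text
clock: 20.1
position: [545.6, -34.9, 97.1]
ee_rot: [-0.247, 0.969, 0.0, -0.001]
contact_force: [-5.9, 4.7, 8.0]
gripper_width: 52.1
```

```bash
python3 r.py
```

```text
20.1 yaw 2.0694 q6 -1.303699721623319 e6 -0.2072462160140276 [545.622 -34.918  97.066] [-5.884  4.717  8.045] [1.269 1.896 0.348] 52.11
```

Request:
move_arm(
  steps=[
    [-1,0,0,0,0,0,-0.02],
    [-1,0,0,0,0,0,-0.04],
  ],
)

```text
clock: 20.27
position: [545.6, -34.9, 97.1]
ee_rot: [-0.227, 0.974, 0.0, -0.001]
contact_force: [-6.7, 4.1, 7.7]
gripper_width: 52.3
```

```bash
python3 r.py
```

```text
20.267 yaw 2.0294 q6 -1.3437292696321774 e6 -0.207453528419137 [545.596 -34.867  97.074] [-6.701  4.094  7.693] [1.376 1.905 0.398] 52.32
```

Request:
move_arm(
  steps=[
    [-1,0,0,0,0,0,-0.02],
    [-1,0,0,0,0,0,-0.04],
  ],
)

```text
clock: 20.43
position: [545.6, -34.8, 97.1]
ee_rot: [-0.208, 0.978, 0.0, -0.001]
contact_force: [-6.0, 4.3, 8.1]
gripper_width: 52.7
```

```bash
python3 r.py
```

```text
20.433 yaw 1.9893 q6 -1.383732481534295 e6 -0.20759264007210732 [545.559 -34.832  97.066] [-6.041  4.29   8.131] [1.5   1.921 0.395] 52.65
```

Request:
move_arm(
  steps=[
    [-1,0,0,0,0,0,-0.02],
    [-1,0,0,0,0,0,-0.04],
  ],
)

```text
clock: 20.6
position: [545.5, -34.7, 97.0]
ee_rot: [-0.188, 0.982, 0.001, -0.001]
contact_force: [-6.6, 4.4, 6.6]
gripper_width: 52.4
```

```bash
python3 r.py
```

```text
20.6 yaw 1.9494 q6 -1.4237258103570611 e6 -0.20772241987287998 [545.528 -34.747  97.046] [-6.57   4.449  6.554] [1.483 1.963 0.351] 52.41
```

Request:
move_arm(
  steps=[
    [-1,0,0,0,0,0,-0.02],
    [-1,0,0,0,0,0,-0.04],
  ],
)

```text
clock: 20.77
position: [545.5, -34.7, 97.1]
ee_rot: [-0.168, 0.986, 0.001, -0.001]
contact_force: [-6.4, 5.2, 7.8]
gripper_width: 52.1
```

```bash
python3 r.py
```

```text
20.767 yaw 1.9094 q6 -1.4637186373595534 e6 -0.20786102861166 [545.536 -34.681  97.07 ] [-6.366  5.219  7.755] [1.599 1.998 0.398] 52.05
```

```bash
python3 -c "
from v import *
S=look('g18',(310,150,360,210),11)
"; python3 r.py
```

```text
20.8167 [545.53 -34.67  97.06] [-7.    4.72  7.69] [1.51 1.95 0.14] 52.037567705554345
330.58011197064906 200.69201267590216
20.817 yaw 1.9084 q6 -1.4646878136432482 e6 -0.2748200576752424 [545.525 -34.672  97.056] [-6.997  4.722  7.692] [1.511 1.948 0.137] 52.04
```

View pics/g18.png

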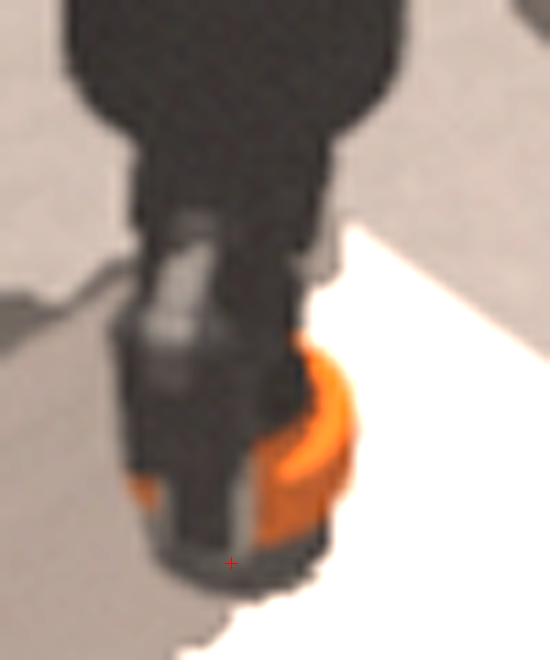

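Request:
move_arm(
  steps=[
    [-1,0,0,0,0,0,-0.02],
    [-1,0,0,0,0,0,-0.04],
  ],
)

```text
clock: 20.98
position: [545.5, -34.6, 97.0]
ee_rot: [-0.149, 0.989, 0.001, -0.001]
contact_force: [-8.1, 5.2, 7.8]
gripper_width: 52.2
```

```bash
python3 r.py
```

```text
20.983 yaw 1.8694 q6 -1.5036671737169973 e6 -0.20061608869582415 [545.53 -34.63  97.05] [-8.052  5.193  7.765] [1.672 2.043 0.381] 52.24
```

Request:
move_arm(
  steps=[
    [-1,0,0,0,0,0,-0.02],
    [-1,0,0,0,0,0,-0.04],
  ],
)

```text
clock: 21.15
position: [545.5, -34.6, 97.1]
ee_rot: [-0.129, 0.992, 0.001, -0.001]
contact_force: [-6.8, 5.8, 8.6]
gripper_width: 52.5
```

```bash
python3 r.py
```

```text
21.15 yaw 1.8293 q6 -1.5437553850815782 e6 -0.20797249395400286 [545.504 -34.575  97.061] [-6.777  5.754  8.555] [1.751 1.992 0.372] 52.52
```

Request:
move_arm(
  steps=[
    [-1,0,0,0,0,0,-0.02],
    [-1,0,0,0,0,0,-0.04],
  ],
)

```text
clock: 21.32
position: [545.5, -34.5, 97.1]
ee_rot: [-0.109, 0.994, 0.001, -0.001]
contact_force: [-7.7, 5.3, 8.1]
gripper_width: 52.1
```

```bash
python3 r.py
```

```text
21.317 yaw 1.7893 q6 -1.5837543054301086 e6 -0.2080334024503827 [545.48  -34.496  97.058] [-7.705  5.292  8.111] [1.782 2.044 0.374] 52.07
```

Request:
move_arm(
  steps=[
    [-1,0,0,0,0,0,-0.02],
    [-1,0,0,0,0,0,-0.04],
  ],
)

```text
clock: 21.48
position: [545.5, -34.4, 97.1]
ee_rot: [-0.089, 0.996, 0.001, -0.001]
contact_force: [-7.3, 5.0, 8.6]
gripper_width: 52.1
```

```bash
python3 r.py
```

```text
21.483 yaw 1.7493 q6 -1.6237560339437194 e6 -0.20806628745049238 [545.488 -34.439  97.086] [-7.295  4.986  8.573] [1.859 2.09  0.35 ] 52.1
```

Request:
move_arm(
  steps=[
    [-1,0,0,0,0,0,-0.02],
    [-1,0,0,0,0,0,-0.04],
  ],
)

```text
clock: 21.65
position: [545.5, -34.4, 97.1]
ee_rot: [-0.069, 0.998, 0.001, -0.001]
contact_force: [-7.3, 6.2, 8.0]
gripper_width: 52.4
```

```bash
python3 r.py
```

```text
21.65 yaw 1.7094 q6 -1.6637000114323022 e6 -0.2080492302775383 [545.494 -34.378  97.083] [-7.26   6.157  7.959] [1.958 2.052 0.325] 52.38
```

Request:
move_arm(
  steps=[
    [-1,0,0,0,0,0,-0.02],
    [-1,0,0,0,0,0,-0.04],
  ],
)

```text
clock: 21.82
position: [545.5, -34.3, 97.1]
ee_rot: [-0.049, 0.999, 0.001, -0.001]
contact_force: [-7.8, 6.6, 7.8]
gripper_width: 52.5
```

```bash
python3 r.py
```

```text
21.817 yaw 1.6694 q6 -1.7036905086395646 e6 -0.20802506245672703 [545.479 -34.304  97.073] [-7.848  6.641  7.789] [1.959 2.071 0.326] 52.47
```

Request:
move_arm(
  steps=[
    [-1,0,0,0,0,0,-0.02],
    [-1,0,0,0,0,0,-0.04],
  ],
)

```text
clock: 21.98
position: [545.5, -34.3, 97.0]
ee_rot: [-0.029, 1.0, 0.001, -0.001]
contact_force: [-7.5, 6.2, 8.0]
gripper_width: 51.9
```

```bash
python3 r.py
```

```text
21.983 yaw 1.6294 q6 -1.7436768307323027 e6 -0.2325695939362049 [545.477 -34.261  97.045] [-7.516  6.151  8.   ] [2.015 2.101 0.386] 51.89
```

Request:
move_arm(
  steps=[
    [-1,0,0,0,0,0,-0.02],
    [-1,0,0,0,0,0,-0.04],
  ],
)

```text
clock: 22.15
position: [545.5, -34.2, 97.1]
ee_rot: [-0.009, 1.0, 0.001, -0.001]
contact_force: [-7.4, 7.5, 8.1]
gripper_width: 52.2
```

```bash
python3 r.py
```

```text
22.15 yaw 1.5896 q6 -1.7835801843784962 e6 -0.26503401808440685 [545.479 -34.192  97.06 ] [-7.372  7.543  8.149] [2.14  2.088 0.433] 52.21
```

Request:
move_arm(
  steps=[
    [-1,0,0,0,0,0,-0.02],
    [-1,0,0,0,0,0,-0.04],
  ],
)

```text
clock: 22.32
position: [545.5, -34.1, 97.0]
ee_rot: [0.011, 1.0, 0.001, -0.001]
contact_force: [-6.5, 7.1, 8.7]
gripper_width: 52.0
```

```bash
python3 r.py
```

```text
22.317 yaw 1.5497 q6 -1.8234485940918816 e6 -0.299801230430603 [545.501 -34.128  97.048] [-6.469  7.118  8.653] [2.149 2.063 0.473] 52.03
```

Request:
move_arm(
  steps=[
    [-1,-0.7,0.6,0,0,0,0],
    [-1,-1.4,1.2,0,0,0,0],
    [-1,-1.4,1.2,0,0,0,0],
  ],
)

```text
clock: 22.57
position: [545.6, -34.1, 97.1]
ee_rot: [0.011, 1.0, 0.0, 0.001]
contact_force: [-3.5, 1.5, 4.6]
gripper_width: 52.3
```

```bash
python3 r.py
```

```text
22.567 yaw 1.5496 q6 -1.8264962264833227 e6 -0.20815312396734953 [545.586 -34.078  97.097] [-3.526  1.509  4.605] [0.692 0.943 0.212] 52.33
```

```bash
for i in 1 2 3 4; do python3 -c "from bench import optics;optics.get_image('top')"; python3 r.py; done
```

```text
22.617 yaw 1.5495 q6 -1.8264067151148746 e6 -0.22448246832937002 [545.566 -34.081  97.084] [-3.102  2.593  5.8  ] [0.755 1.015 0.227] 52.15
22.667 yaw 1.5494 q6 -1.8263445714311644 e6 -0.23036513943225145 [545.548 -34.063  97.08 ] [-3.37   2.034  5.569] [0.706 0.985 0.154] 52.42
22.717 yaw 1.5494 q6 -1.8263227689247725 e6 -0.2320740558207035 [545.542 -34.075  97.052] [-3.515  2.746  4.719] [0.749 1.01  0.258] 52.43
22.767 yaw 1.5494 q6 -1.8263536366621003 e6 -0.23323381785303354 [545.557 -34.083  97.066] [-4.533  2.753  6.34 ] [0.772 1.01  0.215] 51.97
```

Request:
move_arm(
  steps=[
    [0.35,0,0,0,0,0,0],
    [0.5,0,0,0,0,0,0],
    [0.7,0,0,0,0,0,0],
    [0.8,0,0,0,0,0,0],
    [0.8,0,0,0,0,0,0],
  ],
)

```text
clock: 23.18
position: [545.5, -34.4, 96.5]
ee_rot: [0.011, 1.0, -0.0, 0.0]
contact_force: [1.0, -0.5, 0.3]
gripper_width: 76.7
```

```bash
python3 r.py
```

```text
23.183 yaw 1.5484 q6 -1.8270880658780724 e6 -0.0002939255955425324 [545.497 -34.363  96.484] [ 0.971 -0.491  0.31 ] [ 0.044 -0.01   0.002] 76.67
```

Request:
move_arm(
  steps=[
    [0.9,0,0,10,0,0,0],
    [0.9,0,0,30,0,0,0],
    [1,0,0,55,0,0,0],
    [1,0,0,85,0,0,0],
    [1,0,0,115,0,0,0],
  ],
)

```text
clock: 23.6
position: [545.1, -34.4, 213.5]
ee_rot: [0.011, 1.0, -0.0, -0.0]
contact_force: [0.3, 0.1, -0.2]
gripper_width: 85.5
```

Request:
move_arm(
  steps=[
    [1,-30,0,15,0,0,0],
    [1,-60,0,25,0,0,0],
    [1,-90,0,30,0,0,0],
    [1,-115,0,30,0,0,0],
    [1,-125,0,30,0,0,0],
  ],
)

```text
clock: 24.02
position: [417.7, -34.5, 243.1]
ee_rot: [0.011, 1.0, 0.001, 0.001]
contact_force: [0.8, -0.5, 0.1]
gripper_width: 85.2
```

```bash
python3 -c "
from v import *
look('g19a',(300,150,360,210),1)
S=look('g19',(310,160,350,210),14,g=1.0)
look('g19s',(0,0,640,400),1,g=1)
look('g19t',(0,0,640,400),1,'top',g=1)
T=look('g19u',(290,170,335,210),12,'top',g=1)
"
```

```text
24.0667 [417.38 -34.55 243.05] [-2.56 -0.79 -0.73] [-0.07  0.22  0.03] 85.15865229023484
287.5827748773536 141.96182899788704
24.1167 [419.33 -34.35 242.97] [-0.41  1.14  0.46] [ 0.04 -0.06  0.01] 85.41856859222963
288.2567120292208 142.19274520807457
24.1667 [420.58 -34.23 242.68] [ 0.64 -0.34 -0.28] [ 0.05 -0.09 -0.01] 85.42796134265241
288.6905986210581 142.41670347344578
24.2167 [421.17 -34.14 242.31] [ 0.57  0.57 -0.55] [-0.   -0.03 -0.03] 85.60942794374087
310.62172193867804 241.3566762687202
24.2667 [421.39 -34.11 241.96] [ 0.43 -0.46 -0.68] [-0.04  0.01 -0.05] 85.46303634128057
310.60951379185417 241.25198777623567
```

View pics/g19.png

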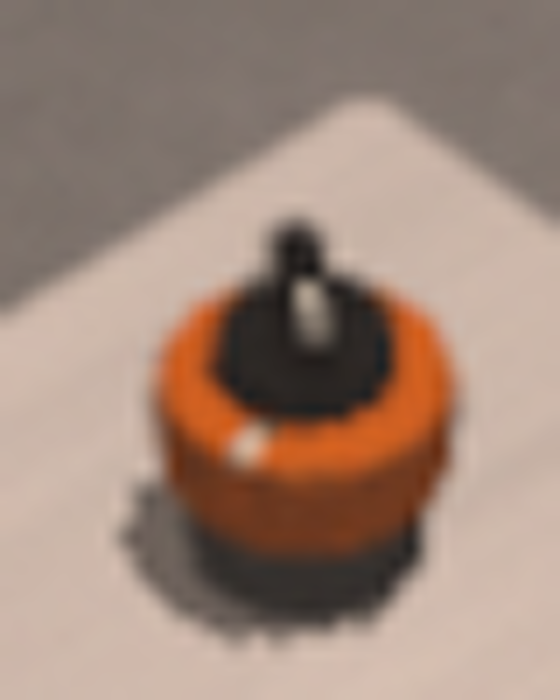

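View pics/g19s.png

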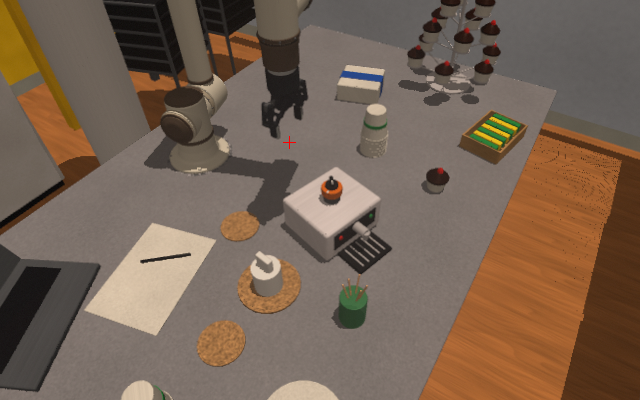

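View pics/g19t.png

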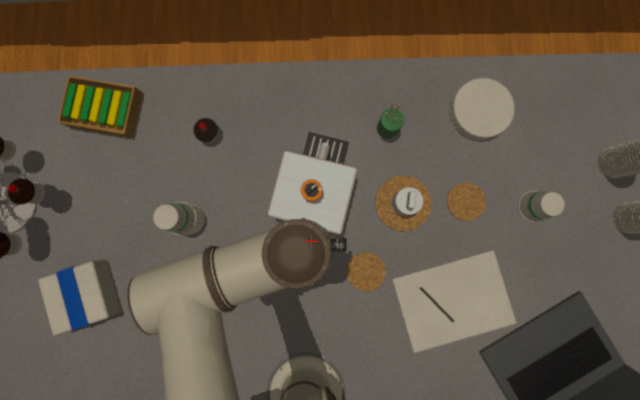

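```bash
python3 - <<'E'
from h import *
S=optics.get_image('scene')
f=lambda k:atz(S,(np.array(k)+.5)/14+[310,160]-.5,154)
c=f((306,367));
a=[np.arctan2(*(f(k)-c)[[1,0]]) for k in((388,428),(249,445))];print(a,a[0]-a[1])
E
```

```text
[np.float64(-0.26594735795295765), np.float64(-1.4921396973186576)] 1.2261923393657
```

View pics/g19u.png

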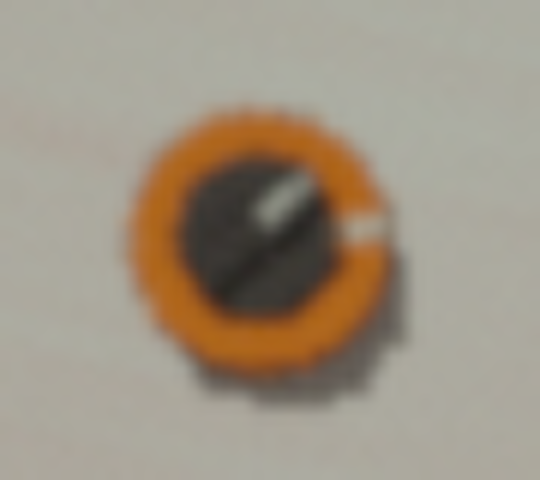

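The ring's mark has moved about 1.22 rad clockwise, which matches the wrist turn. The knob pointer is unchanged, at crop (288,200) both before and after. The cap stands upright on the largest mat, and the bystanders have not moved.

```bash
python3 -c "from bench import workorder;print(workorder.job_done())"
```

```text
the job is handed in; nothing more can be done
None
```

The cap is off and standing upright on the large cork mat. The lock ring is turned clockwise onto its seal and left there, and the job was handed in at about 24 s of the 70 s allowed.

**Cap:** I set it down on the mat with about 3 N of contact. The final pictures show it upright, roughly centred, and well inside the mat's edge.

**Lock ring:** I turned it 1.22 rad clockwise. The mark on the ring in the pictures and the wrist angle agree on that figure. The seal was first felt at about 1.11 rad, so the ring ended about 0.11 rad past first touch. The wrist torque was then about 0.11–0.13 N m above the level before, against your aim of 0.12.

**Left alone:** The dose knob's pointer looks the same before and after, and the cups, cupcake and stick jar stand where they were. After release the gripper was clear of everything, with no force on it.

**Checks that disagreed:**
- **Fingertip height:** The real fingertips stood about 24 mm higher than the reported tool position. I set the gripping heights from the pictures and contact forces instead.
- **Camera agreement:** The two cameras differed by up to about 8 mm in position, so I worked between them and against the arm's own readings.
- **Still torque:** Held still after the turn, the torque was only about 0.075 N m above the earlier still reading. That is less than the moving readings suggested but still within the snug range, and I relied on the moving readings.

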